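# Put the dried glass baubles away in their foam cups

## Robot

A 6-joint arm with a two-finger parallel gripper is mounted at the origin on the work surface. World frame = base frame: x ahead of the robot, y to its left, z up, the work surface at z = 0. Lengths are in m, angles in rad, forces in N, time in s.
With the tool pointing down it reaches from about 0.35 to 0.975 m from the base axis. Payload 4.9 kg.
Tool frame: the origin (TCP) lies on the front face of the gripper's body, between the roots of the fingers; the fingertips stand ctrl.finger_overhang ahead of it and the grasp point (between the pads) lies 54 mm ahead of it (ctrl.finger_overhang is the distance from the TCP to the fingertips, in m); z points along the fingers, y is the line along which they close (so a half turn about z gives the same grasp; the last joint's range is limited). The gripper opens to 85 mm and grips with 20 to 120 N. Pads are 22 mm wide; open, the fingers measure 114 mm over their backs; the gripper's body (76 mm by 85 mm) begins 54 mm behind the grasp point. The pads swing forward as they close: fully open they stand 13 mm farther back than shut.
Start: joints at [-1.382, 0.053, 1.613, -0, 1.476, -0.119], TCP at [0.189, -0.596, 0.304] pointing down, gripper open.
Joint ranges: [-3.01, 3.01], [-1.01, 2.22], [0.06, 2.58], [-1.02, 4.17], [0.09, 2.62], [-3.14, 3.14]. Speed limits (rad/s): [2.57, 2.57, 3.14, 3.14, 3.14, 3.14].

## Interface

Orientations are given as a rotation vector (axis times angle).
In Python, from station import ctrl, vision gives the robot as it stands. The module is installed in compiled form; this text tells all that it offers.
- The arm moves only by the tool drive_tool, never from a script. Its argument "rows" is a list of rows, each a list of 2 entries, a list of its own where there are three numbers: the shift along the tool's x, y, z in m, then the turn about the tool's z in rad. A call has 1 to 10 rows; each row shifts and turns the commanded pose from where the row before left it, along the tool's axes as they then stand; what a row does not reach is not made up. A row lasts 1/10 s, in which the tool goes at most 50 mm and 8.59 degrees, less where a joint would pass 70% of its speed; a pose out of reach is approached as far as the arm can. A call with a gripper value outside its range is refused whole. "jaw" is the closure, from 0 (fully open) to 1 (shut), set as the call begins (left out, the last holds). The fingers move at their own pace and stop on an object; "grip_force" is the grip in N (left out, the last holds). Time passes only in rows, so rows that do not move let the fingers close. It gives the time, the measured TCP pose, the force, the opening and the grip force at its end, in the units of the state.
- ctrl.get_obs(): the state, without advancing time (a new reading comes with each control period).
- vision.get_image(name): name is "side" or "top" or "wrist"; returns a dict with "image" (480x640x3 uint8, blue, green, red), "vertical_fov" (degrees; the focal length in pixels is half the picture's height over the tangent of half this angle, whatever the lens; pixels are square), "cx", "cy" (the principal point, pixels), "R" (3x3) and "t" (3): a world point X has camera coordinates R X + t. Camera axes: x right, y down, z forward; pixel columns grow to the right and rows downward; lengths in m; the calibration is good to about 2 mm. A picture is of the moment at which its call begins. There is no depth.
- ctrl.finish_job(): hands the job in; it is judged then, once.
The state is a dict: "t": time; "q": joint angles; "dq": joint speeds; "effort": joint torques, N m; "tool_pos": TCP position; "tool_rot": TCP orientation; "contact_force": force on the tool from outside, world axes, zero at the start; "wrist_torque": the same for the moment, N m; "opening": finger opening in m; "grip_force": force on a finger pad.
Only numpy, scipy, OpenCV 4.12 (cv2) and the standard library are available. Lean on these libraries where they do the work, as an engineer would, in place of code of your own. Each camera call takes 0.05 s, during which the arm holds its last target. There are 200 camera calls.

## Task

The two hand-painted glass baubles leaning in the wooden drying stands are dry. Put them away in the two empty foam cups of the storage tray, one in each, with the metal cap pointing straight up. The glass is thin: pinch it only lightly, lower each bauble until you feel the foam take it, neither pressing it in nor letting it drop, and leave the other two baubles and the manicure things undisturbed.

Things in the scene. Friction and masses are not known exactly. Their poses are not given: they have to be found in the camera images.
- bauble_a: Thin glass bauble, a matt white ball 56 mm across, 20 to 40 g; at its pole a small aluminium cap 15 mm across that ends 35.5 mm from the ball's centre, a thin wire loop to 43 mm. Origin at the ball's centre, z axis out through the cap. Starts in stand_a, its cap leaning 0.5 rad (29 degrees) from upright in any direction.
- bauble_b: Thin glass bauble, a matt white ball 56 mm across, 20 to 40 g; at its pole a small aluminium cap 15 mm across that ends 35.5 mm from the ball's centre, a thin wire loop to 43 mm. Origin at the ball's centre, z axis out through the cap. Starts in stand_b, its cap leaning 0.6 rad (34 degrees) from upright in any direction.
- stand_a: Low turned wooden drying stand, fixed to the sill: foot 52 mm across, upper part 43 mm across, hollowed top 22 mm high. Origin at the centre of its underside, z up. A bauble in it has its centre 42 mm above the sill.
- stand_b: Second drying stand, same as stand_a.
- cup_a: Empty foam cup in the tray, round, 60 mm across, its top dimpled to the bauble's radius. Origin on its axis at the tray's floor (3 mm above the sill), z up. Settled with use: its mouth is 17 to 37 mm above this origin, differently in each cup and not shown by this pose: feel for it. A seated bauble's centre is on the axis, 19 mm above the mouth (36 to 56 mm above this origin). Springy, 4 N per mm.
- cup_b: Empty foam cup in the tray, round, 60 mm across, its top dimpled to the bauble's radius. Origin on its axis at the tray's floor (3 mm above the sill), z up. Settled with use: its mouth is 17 to 37 mm above this origin, differently in each cup and not shown by this pose: feel for it. A seated bauble's centre is on the axis, 19 mm above the mouth (36 to 56 mm above this origin). Springy, 4 N per mm.
- tray: Storage tray, fixed: low grey plastic shell 78 mm (its x) by 274 mm (its y), walls 12 mm high and 3 mm thick, with four foam cups in a row along its y at 65 mm spacing; the two empty cups may be any two of the four. The cups stand out above its walls. Origin at the centre of its underside.
- bauble_c: A bauble like the others, already put away in another cup of the tray, cap up, its centre about 59 mm above the sill. To be left alone.
- bauble_d: A bauble like the others, already put away in another cup of the tray, cap up, its centre about 59 mm above the sill. To be left alone.
- kit_tray: Blue plastic tray, fixed, 150 mm (its x) by 300 mm (its y), rim 18 mm high, holding the manicure things; near its far right corner a spring clip holder pinches an upright practice nail wheel 110 mm across, its top 145 mm above the sill; a glass file lies near the tray's front. Origin at the centre of its underside.
- tin: Small round aluminium tin with screw lid, 51 mm across and 25 mm high, loose on the blue tray. Origin at the centre of its underside. To be left alone.
- buffer: Wooden nail buffer block 26 by 95 by 18 mm, loose on the blue tray. Origin at the centre of its underside. To be left alone.

How it is judged:
By the outcome, as a careful person would: the job done as asked, in the order asked, and still so for the second after the job is handed in, with the robot touching nothing.
It also fails if it takes over 54 s, if anything falls off the work surface, if the arm or the gripper's body presses on something with over 40 N, if the wrist force passes 120 N, or if a joint passes its speed limit or range.

## Working session

There is one attempt and no reset: what is moved stays moved. The work goes in short steps, Python scripts to look and compute and a tool call to move; the robot and the scene stay as the last step left them, time stands still between calls to the robot, and variables do not carry over. Pictures are saved under pics/ and viewed, at most 10 in all, crops included, and the job is handed in when it is done.

Besides the shell and the picture viewer there is one more tool, called in YAML: its name, and indented under it one key for each argument. drive_tool: Moves the arm, as the interface text tells. Its arguments: {"type":"object","properties":{"rows":{"type":"array","items":{"type":"array"}},"jaw":{"type":"number"},"grip_force":{"type":"number"}},"required":["rows"]}

```bash
mkdir -p pics
python3 - <<'E'
from station import ctrl, vision
import cv2,pickle
o=ctrl.get_obs(); print({k:(v) for k,v in o.items()}, ctrl.finger_overhang)
d={}
for n in ["side","top","wrist"]:
    d[n]=vision.get_image(n); cv2.imwrite(f"pics/{n}0.png",d[n]["image"]); print(n,d[n]["vertical_fov"],d[n]["cx"],d[n]["cy"],d[n]["R"],d[n]["t"])
pickle.dump(d,open("d0.pkl","wb"))
E
```

```text
{'t': 0.0, 'q': array([-1.38201969e+00,  5.33745039e-02,  1.61429988e+00, -1.54202671e-05,
        1.47601193e+00, -1.18993103e-01]), 'dq': array([ 7.79361941e-04, -1.45177585e-04,  6.92904499e-04, -9.35134920e-05,
       -7.46150513e-06, -2.42757221e-03]), 'effort': array([ 1.27907384e-03, -3.93680906e+01, -3.70172703e+01, -1.04534425e-05,
        7.00729986e-03,  2.21043365e-05]), 'tool_pos': array([ 0.18924473, -0.59515843,  0.30264842]), 'tool_rot': array([-3.10240119e+00, -4.81219448e-01,  1.38729644e-04]), 'contact_force': array([0.39495983, 0.764397  , 0.47898509]), 'wrist_torque': array([-0.03054734, -0.00091777, -0.01786681]), 'grip_force': 0.0, 'opening': 0.08542154162409758} 0.0726
side 44.84614313087082 316.3008783270285 224.49672864673346 [[ 0.93804399 -0.34623615  0.01392843]
 [-0.2397323  -0.67747135 -0.6953855 ]
 [ 0.25020371  0.6489631  -0.71850192]] [-0.54402567  0.18147198  0.97633756]
top 44.64498453560914 309.1382380786012 243.51798276667822 [[ 0.0247901  -0.99964741 -0.00951362]
 [-0.99188595 -0.02340841 -0.12495725]
 [ 0.12469049  0.01253413 -0.99211651]] [-0.03570817  0.5948563   1.07583971]
wrist 64.82319232369835 315.64062559659186 237.03153456440594 [[ 0.30423935 -0.95259285 -0.00229634]
 [-0.91679091 -0.29345791  0.27088168]
 [-0.25871383 -0.0803076  -0.96260991]] [-0.62351558 -0.03579317  0.37984157]
```

View pics/top0.png

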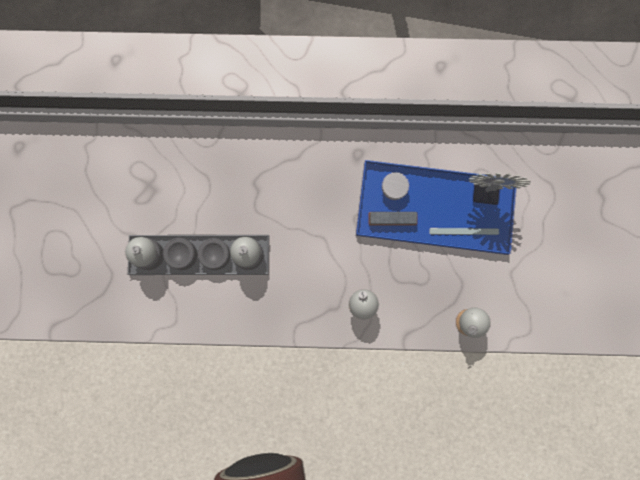

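View pics/side0.png

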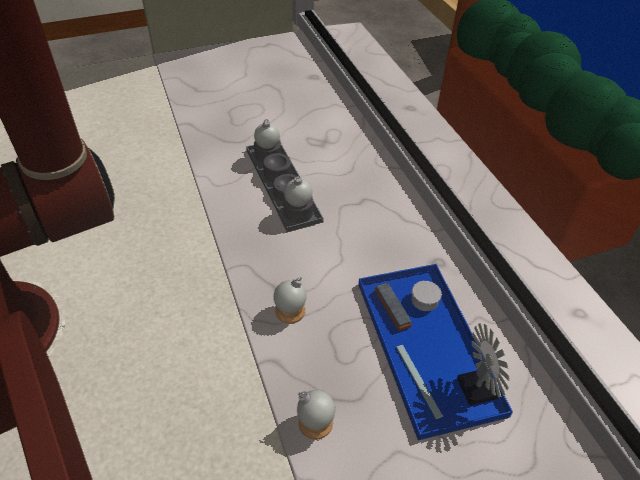

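The top view shows the tray, with bauble_c and d at (143,253) and (246,253), the empty cups at (180,254) and (214,254), and the leaning baubles at (364,303) and (474,322). The side view shows those baubles at (290,298) and (316,410). I'll zoom in on both views.

Run:
```python
import cv2,pickle,numpy as np
d=pickle.load(open("d0.pkl","rb"))
T=d["top"]["image"];S=d["side"]["image"]
def c(I,u,v,w,h,k): return cv2.resize(I[v:v+h,u:u+w],None,fx=k,fy=k,interpolation=cv2.INTER_CUBIC)
r1=np.hstack([c(T,340,280,50,50,5),c(T,450,298,50,50,5),c(T,155,229,50,50,5)])
r2=np.hstack([c(S,265,270,50,56,5),c(S,290,380,50,56,5),c(S,255,143,50,56,5)])
m=np.vstack([r1,r2]);cv2.imwrite("pics/m.png",m);print(m.shape)
for n,I,rs in [("top",T,[(364,303),(474,322),(143,253),(246,253)]),("side",S,[(290,298),(316,410),(266,136),(298,192)])]:
  for u,v in rs:
    g=cv2.cvtColor(I[v-32:v+32,u-32:u+32],cv2.COLOR_BGR2GRAY);g=cv2.resize(g,None,fx=4,fy=4,interpolation=cv2.INTER_CUBIC)
    h=cv2.HoughCircles(g,cv2.HOUGH_GRADIENT_ALT,1.5,50,param1=150,param2=.5,minRadius=36,maxRadius=100)
    print(n,(u,v),None if h is None else [(u-32+a/4-.375,v-32+b/4-.375,r/4) for a,b,r in h.reshape(-1,h.shape[-1])[:,:3]])
```

```text
(530, 750, 3)
top (364, 303) None
top (474, 322) None
top (143, 253) [(np.float32(139.5), np.float32(251.375), np.float32(15.387847))]
top (246, 253) [(np.float32(244.375), np.float32(251.375), np.float32(14.76275))]
side (290, 298) None
side (316, 410) [(np.float32(316.25), np.float32(408.375), np.float32(19.093616))]
side (266, 136) [(np.float32(264.75), np.float32(136.625), np.float32(11.68989)), (np.float32(274.5), np.float32(162.5), np.float32(10.941274))]
side (298, 192) None
```

View pics/m.png

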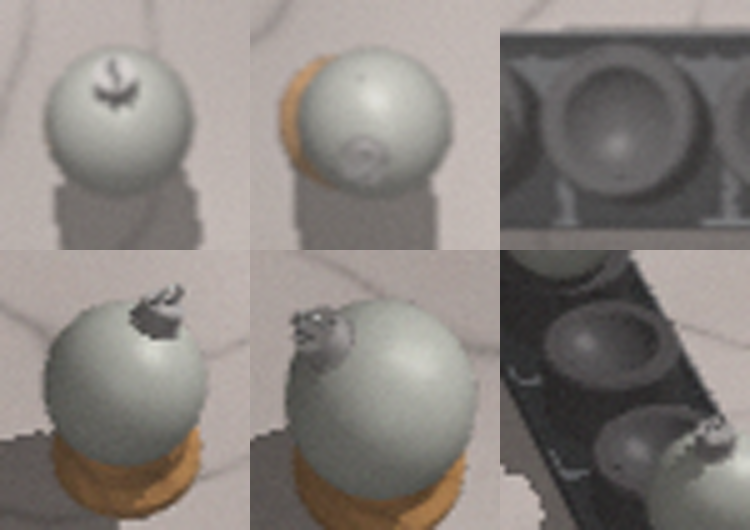

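View pics/wrist0.png

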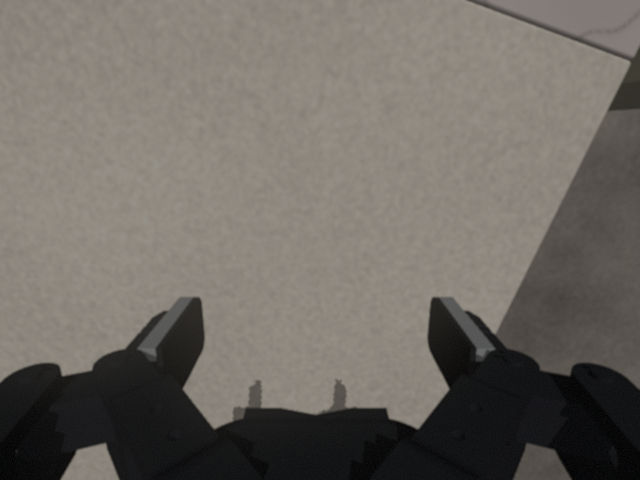

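Both leaning baubles show clearly. From above, the first one's cap is at crop (116,85), leaning to +x, and the second's is at (363,158), leaning to -x. The cup's rim is visible in both views. Next I'll compute positions.

```bash
cat > h.py <<'E'
import numpy as np
def ray(c,u,v):
    f=240/np.tan(np.radians(c["vertical_fov"]/2)); R=np.array(c["R"]);t=np.array(c["t"])
    o=-R.T@t; d=R.T@np.array([(u-c["cx"])/f,(v-c["cy"])/f,1]); return o,d/np.linalg.norm(d)
def plane(c,u,v,z):
    o,d=ray(c,u,v); return o+d*(z-o[2])/d[2]
def sph(c,u,v,C,r):
    o,d=ray(c,u,v); m=C-o; b=m@d; D=b*b-m@m+r*r
    return o+d*(b-np.sqrt(max(D,0)))
def tri(a,b):
    (o1,d1),(o2,d2)=a,b
    s=np.linalg.lstsq(np.c_[d1,-d2],o2-o1,rcond=None)[0]; p=o1+s[0]*d1;q=o2+s[1]*d2
    return (p+q)/2,np.linalg.norm(p-q)
E
python3 - <<'E'
import pickle;from h import *
np.set_printoptions(precision=4,suppress=True)
d=pickle.load(open("d0.pkl","rb"));T,S=d["top"],d["side"]
P=lambda u0,v0,x,y:(u0+x/5-.4,v0+y/5-.4)
for n,bt,ct,bs,cs in [(1,P(340,280,119,119),P(340,280,116,86),P(265,270,126,133),P(265,270,157,68)),(2,P(450,298,126,121),P(450,298,113,158),P(290,380,131,149),P(290,380,80,88))]:
    pt,ps=plane(T,*bt,.042),plane(S,*bs,.042)
    print(n,pt,ps,"tri",tri(ray(T,*bt),ray(S,*bs)))
    for c,b,u in((T,pt,ct),(S,ps,cs)):
        v=sph(c,*u,b,.0325)-b;v/=np.linalg.norm(v);print("  lean",np.arccos(v[2]),"az",np.degrees(np.arctan2(v[1],v[0])))
    print("  capmid tri",tri(ray(T,*ct),ray(S,*cs))[0]-(pt+ps)/2)
print("cup1",tri(ray(T,178.2,252.2),ray(S,277.1,161.6)))
for z in(.02,.03,.04):print(z,plane(T,178.2,252.2,z),plane(S,277.1,161.6,z))
for n,t_ ,s in(("c",(139.5+2,251.4),(266,136.6)),("d",(244.4,251.4),(298,192))):
    print(n,tri(ray(T,*t_),ray(S,*s)),plane(T,*t_,.059),plane(S,*s,.059))
# tray corners in top, z=.012
import cv2
for u,v in [(129,236),(268,236),(129,274),(268,274)]:print(plane(T,u,v,.012))
from scipy.spatial.transform import Rotation as R
print(R.from_rotvec([-3.10240119e+00, -4.81219448e-01,0]).as_matrix())
# tool/wrist cam relation
W=d["wrist"];Rt=R.from_rotvec([-3.1024,-.48122,0.0001]).as_matrix();print("cam in tool",Rt.T@(-W["R"].T@W["t"]-np.array([ 0.18924473, -0.59515843,  0.30264842])),Rt.T@W["R"].T)
E
```

```text
1 [ 0.4845 -0.1256  0.042 ] [ 0.4849 -0.1262  0.042 ] tri (array([ 0.4848, -0.1257,  0.0414]), np.float64(0.0005052764809099469))
  lean 0.37080127410411606 az 18.5096883259995
  lean 0.36095360266702475 az 0.331213252508824
  capmid tri [0.012  0.0034 0.0257]
2 [ 0.4555 -0.3329  0.042 ] [ 0.4558 -0.3327  0.042 ] tri (array([ 0.4556, -0.3329,  0.0424]), np.float64(0.00014074209635787157))
  lean 0.5895680942927137 az 137.7531727574352
  lean 0.4951214539746369 az 144.2104786548698
  capmid tri [-0.0126  0.0112  0.0248]
cup1 (array([0.5738, 0.2282, 0.0341]), np.float64(0.0010016147751550268))
0.02 [0.5748 0.2317 0.02  ] [0.579  0.2445 0.02  ]
0.03 [0.5738 0.2293 0.03  ] [0.5757 0.2329 0.03  ]
0.04 [0.5727 0.2269 0.04  ] [0.5724 0.2213 0.04  ]
c (array([0.5705, 0.2924, 0.0553]), np.float64(0.0008888993013024259)) [0.5706 0.2912 0.059 ] [0.5688 0.2878 0.059 ]
d (array([0.5762, 0.0987, 0.0579]), np.float64(0.0018920850885599998)) [0.5751 0.0988 0.059 ] [0.5767 0.0974 0.059 ]
[0.6052 0.3317 0.012 ]
[0.6116 0.0597 0.012 ]
[0.5309 0.327  0.012 ]
[0.5374 0.0572 0.012 ]
[[ 0.953   0.3029 -0.0003]
 [ 0.3029 -0.953   0.0021]
 [ 0.0003 -0.0021 -1.    ]]
cam in tool [ 0.0693 -0.0004 -0.0712] [[ 0.0014 -0.9625 -0.2711]
 [ 1.      0.0014  0.0002]
 [ 0.0002 -0.2711  0.9625]]
```

drive_tool:
  rows:
    - [[0.0334,-0.017,0.0103],0]
    - [[0.0334,-0.017,0.0103],0]
    - [[0.0334,-0.017,0.0103],0]
    - [[0.0334,-0.017,0.0103],0]
    - [[0.0334,-0.017,0.0103],0]
    - [[0.0334,-0.017,0.0103],0]
    - [[0.0334,-0.017,0.0103],0]
    - [[0.0334,-0.017,0.0103],0]
    - [[0.0334,-0.017,0.0103],0]
    - [[0.0334,-0.017,0.0103],0]
  jaw: 1.0
  grip_force: 20

```text
t: 1.15
tool_pos: [0.4569, -0.331, 0.2003]
tool_rot: [-3.104, -0.482, 0.0]
contact_force: [0.1, 0.0, -0.0]
opening: -0.0
grip_force: 0.0
```

```bash
cat >> h.py <<'E'
from scipy.spatial.transform import Rotation as Rn
def go(target,o):
    "shift in tool axes to bring the TCP to target"
    return Rn.from_rotvec(o["tool_rot"]).as_matrix().T@(np.array(target)-o["tool_pos"])
E
python3 - <<'E'
from station import ctrl, vision
import cv2,pickle
from h import *
np.set_printoptions(precision=4,suppress=True)
w=vision.get_image("wrist");pickle.dump(w,open("w1.pkl","wb"));cv2.imwrite("pics/w1.png",w["image"])
o=ctrl.get_obs();print(o["t"],o["tool_pos"],o["tool_rot"],o["opening"],go([.4556,-.3328,.2],o))
def px(p):
    f=240/np.tan(np.radians(w["vertical_fov"]/2));c=w["R"]@np.array(p)+w["t"];return c[:2]/c[2]*f+[w["cx"],w["cy"]]
print(px([.4556,-.3328,.042]))
E
```

```text
1.2 [ 0.4591 -0.327   0.1982] [-3.0984 -0.486  -0.0015] 4.5063008839588856e-05 [-0.0051  0.0044 -0.0019]
[318.3755 246.7658]
```

View pics/w1.png

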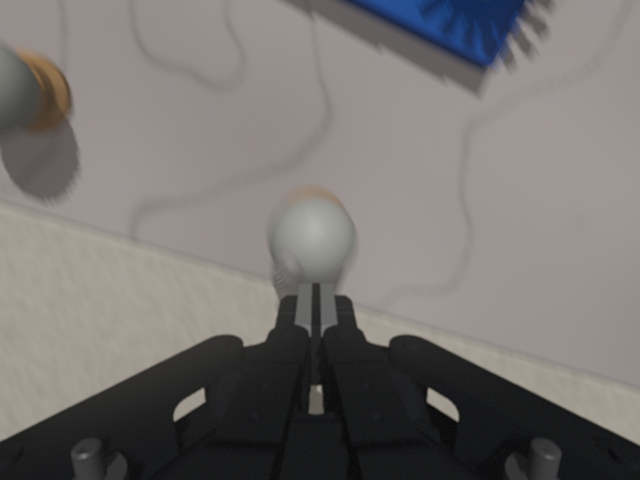

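The wrist view shows the ball of the second bauble at (314,240), its cap at about (285,270), and the shut fingertips at (316,283). The arm was still settling, so I'll turn the tool until the jaws lie along the lean, open them part way and come down.

drive_tool:
  rows:
    - [[0,0,0.008],-0.141]
    - [[0,0,0.008],-0.141]
    - [[0,0,0.008],-0.141]
    - [[0,0,0.008],-0.141]
    - [[0,0,0.008],0]
    - [[0,0,0],0]
    - [[0,0,0],0]
    - [[0,0,0],0]
  jaw: 0.25

```text
t: 2.0
tool_pos: [0.4563, -0.3327, 0.1614]
tool_rot: [2.848, 1.324, 0.0]
contact_force: [0.1, 0.1, 0.4]
opening: 0.064
grip_force: 0.0
```

```bash
cat > look.py <<'E'
from station import ctrl, vision
import cv2,pickle,sys
from h import *
np.set_printoptions(precision=4,suppress=True)
n=sys.argv[1];C=np.array(eval(sys.argv[2]))
w=vision.get_image("wrist");o=ctrl.get_obs()
pickle.dump((w,o),open(n+".pkl","wb"));cv2.imwrite(f"pics/{n}.png",w["image"])
f=240/np.tan(np.radians(w["vertical_fov"]/2))
def px(p):
    c=w["R"]@np.array(p)+w["t"];return c[:2]/c[2]*f+[w["cx"],w["cy"]]
yaw=Rn.from_rotvec(o["tool_rot"]).as_matrix()[:,1]
print(o["t"],o["tool_pos"],"y axis",yaw,"az",np.degrees(np.arctan2(yaw[1],yaw[0])),"open",o["opening"],"F",o["contact_force"])
print("ball px",px(C),"go",go([C[0],C[1],.16],o))
E
python3 look.py w2 "[.4556,-.3328,.042]"
```

```text
2.05 [ 0.4564 -0.3327  0.1615] y axis [ 0.7649 -0.6442  0.001 ] az -40.10418847194145 open 0.06403475754923972 F [-1.0271 -0.1076  0.4539]
ball px [314.6576 266.3881] go [-0.0006 -0.0005  0.0015]
```

View pics/w2.png

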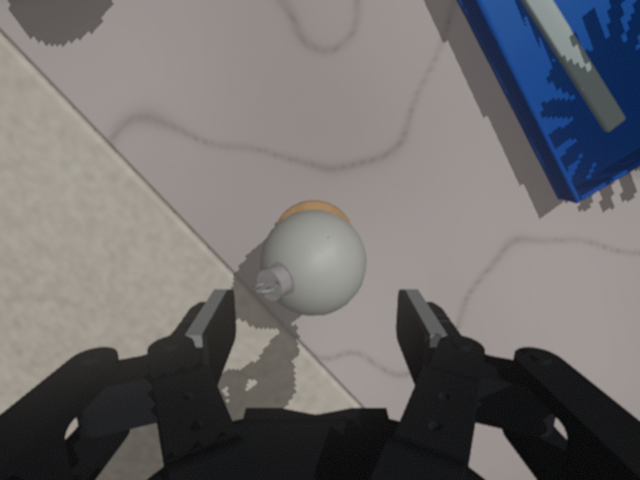

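The ball is centred at about (314,261) with its cap at about (269,283), on the left finger's side. I'll compute the remaining azimuth error.

Run:
```python
import pickle;from h import *
w,o=pickle.load(open("w2.pkl","rb"));Rt=Rn.from_rotvec(o["tool_rot"]).as_matrix()
C=plane(w,314.2,261.5,.042);print("C",C,"tool axes off TCP",Rt.T@(C-o["tool_pos"]))
for u,v,r in((270,282,.0325),(266,284,.0355),(277,278,.029)):
    d=sph(w,u,v,C,r)-C;d/=np.linalg.norm(d);print(r,np.arccos(d[2]),np.degrees(np.arctan2(d[1],d[0])),Rt.T@d)
```

```text
C [ 0.45719593 -0.33052473  0.042     ] tool axes off TCP [ 0.00218422 -0.00086364  0.11951079]
0.0325 0.6931395366021923 143.7988686104062 [-0.04353563 -0.63670364 -0.76987864]
0.0355 0.679456845350696 143.31055104151 [-0.03747111 -0.62647648 -0.7785391 ]
0.029 0.6513503065908018 140.45822581207727 [-0.00599528 -0.6054358  -0.79587157]
```

drive_tool:
  rows:
    - [[0.001,-0.0005,0.008],0]
    - [[0,0,0.008],0]
    - [[0,0,0.008],0]
    - [[0,0,0.008],0]
    - [[0,0,0],0]

```text
t: 2.55
tool_pos: [0.4556, -0.3305, 0.1268]
tool_rot: [-2.845, -1.325, 0.002]
contact_force: [-0.7, 0.7, 0.2]
opening: 0.064
grip_force: 0.0
```

drive_tool:
  rows:
    - [[0,0,-0.001],0]
    - [[0,0,-0.002],0]
    - [[0,0,-0.0025],0]
    - [[0,0,-0.001],0]
  jaw: 0.45

```text
t: 2.95
tool_pos: [0.4568, -0.3316, 0.1364]
tool_rot: [2.846, 1.326, 0.001]
contact_force: [-0.3, -0.1, -0.2]
opening: 0.0471
grip_force: 0.0
```

drive_tool:
  rows:
    - [[0,0,-0.002],0]
    - [[0,0,-0.002],0]
    - [[0,0,-0.0015],0]
  jaw: 0.6

```text
t: 3.25
tool_pos: [0.4565, -0.3314, 0.1412]
tool_rot: [2.847, 1.326, 0.0]
contact_force: [0.0, -0.7, -0.2]
opening: 0.0342
grip_force: 0.0
```

```bash
python3 look.py w3 "[.4567,-.332,.042]"
```

```text
3.3 [ 0.4565 -0.3314  0.1414] y axis [ 0.7655 -0.6435  0.0005] az -40.05060561405187 open 0.0338919354252863 F [ 0.3016 -0.1225 -0.2186]
ball px [316.7966 280.3327] go [-0.0003  0.0005 -0.0186]
```

View pics/w3.png

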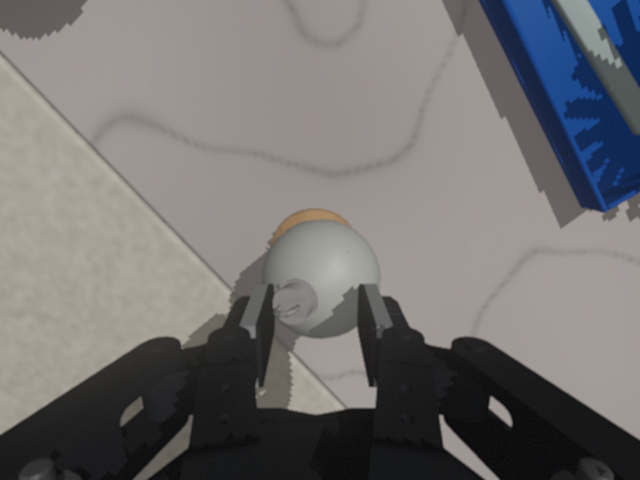

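The cap is now at (293,300), pushed by the left pad as planned and clear of both tips. I'll finish closing, then square it a second time at 90°.

drive_tool:
  rows:
    - [[0,0,-0.001],0]
    - [[0,0,-0.001],0]
    - [[0,0,-0.0005],0]
    - [[0,0,0],0]
  jaw: 0.74

```text
t: 3.7
tool_pos: [0.4565, -0.3314, 0.1437]
tool_rot: [2.848, 1.326, 0.0]
contact_force: [-0.2, 0.1, 4.4]
opening: 0.0222
grip_force: 3.5
```

drive_tool:
  rows:
    - [[0,0,-0.0005],0]
    - [[0,0,0],0]
    - [[0,0,0],0]
    - [[0,0,0],0]
  jaw: 0.9
  grip_force: 20

```text
t: 4.1
tool_pos: [0.457, -0.3316, 0.1456]
tool_rot: [2.847, 1.326, 0.001]
contact_force: [-1.2, 2.2, 8.7]
opening: 0.0134
grip_force: 24.3
```

```bash
python3 look.py w4 "[.4567,-.332,.042]"; python3 -c "
from station import ctrl;print(ctrl.get_obs()['q'],ctrl.get_obs()['grip_force'])"
```

```text
4.15 [ 0.457  -0.3317  0.1456] y axis [ 0.7655 -0.6434  0.0013] az -40.04705859185642 open 0.012878423425579795 F [-0.8973  2.6866 10.184 ]
ball px [315.3715 277.2745] go [-0.0005  0.     -0.0144]
[-7.59707198e-01  6.15619621e-02  1.88168161e+00  3.95259672e-04
  1.19705439e+00 -6.08984313e-02] 24.28499087691307
```

View pics/w4.png

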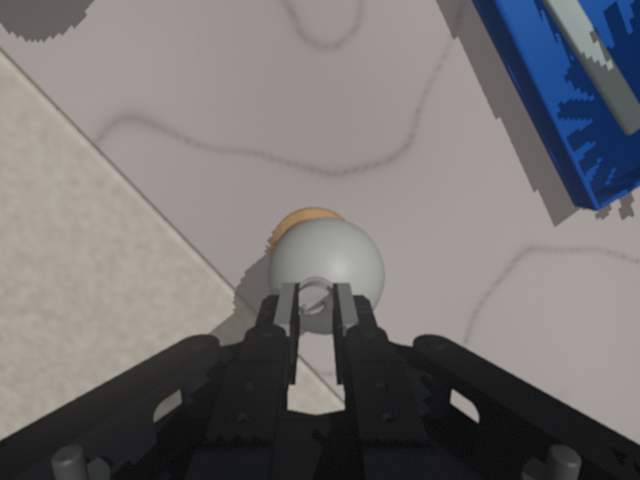

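The cap is between the pads at (316,294), but the ball's centre is at (327,276). The tips sit too low and press on the shoulder, so I'll ease open, rise 2.5 mm and close again.

drive_tool:
  rows:
    - [[0,0,-0.001],0]
    - [[0,0,-0.0015],0]
    - [[0,0,0],0]
  jaw: 0.74

```text
t: 4.45
tool_pos: [0.4562, -0.3311, 0.1461]
tool_rot: [-2.847, -1.326, 0.0]
contact_force: [-0.8, -0.0, 2.7]
opening: 0.0223
grip_force: 1.3
```

drive_tool:
  rows:
    - [[0,0,0],0]
    - [[0,0,0],0]
    - [[0,0,0],0]
    - [[0,0,0],0]
  jaw: 0.9

```text
t: 4.85
tool_pos: [0.4562, -0.3312, 0.146]
tool_rot: [-2.847, -1.326, 0.0]
contact_force: [-0.6, 0.2, 1.1]
opening: 0.0136
grip_force: 19.6
```

```bash
python3 look.py w5 "[.4567,-.332,.042]"
cat > ball.py <<'E'
import pickle,cv2,sys;from h import *
# ball outline: Hough on upsampled crop about a guess
def ball(I,u,v,rmin,rmax,half=90,k=2):
    u0,v0=int(u)-half,int(v)-half
    g=cv2.cvtColor(I[max(v0,0):v0+2*half,max(u0,0):u0+2*half],cv2.COLOR_BGR2GRAY);g=cv2.GaussianBlur(cv2.resize(g,None,fx=k,fy=k,interpolation=cv2.INTER_CUBIC),(5,5),0)
    h=cv2.HoughCircles(g,cv2.HOUGH_GRADIENT,1,200,param1=60,param2=12,minRadius=int(rmin*k),maxRadius=int(rmax*k))
    return None if h is None else (np.array(h[0,0])/k+[max(u0,0),max(v0,0),0])
E
python3 - <<'E'
from ball import *
for n,g in(("w2",(314,261)),("w3",(321,280)),("w4",(327,276)),("w5",(318,276))):
    w,o=pickle.load(open(n+".pkl","rb"));b=ball(w["image"],*g,45,66);print(n,b,Rn.from_rotvec(o["tool_rot"]).as_matrix().T@(plane(w,b[0],b[1],.042)-o["tool_pos"]))
E
```

```text
4.9 [ 0.4562 -0.3312  0.146 ] y axis [ 0.7655 -0.6434 -0.0007] az -40.04916069327455 open 0.013227216013110485 F [-0.0319  0.3198  0.924 ]
ball px [317.6517 276.6692] go [-0.0003  0.0009 -0.014 ]
w2 [311.75 261.25  54.75] [ 0.00232404 -0.00216998  0.11950948]
w3 [314.25       254.25        46.20000076] [ 0.01296621 -0.00077349  0.09936943]
w4 [326.25 275.75  58.5 ] [0.00032749 0.00522846 0.10362057]
w5 [316.75 254.25  48.25] [0.01135891 0.00049172 0.10402968]
```

```bash
cat > chk.py <<'E'
from ball import *
for a in sys.argv[1:]:
    w,o=pickle.load(open(a+".pkl","rb"));z=.042 
    for rr in((53,62),(55,60),(56,59)):
        b=ball(w["image"],318,276,*rr); 
        if b is not None: print(a,b,Rn.from_rotvec(o["tool_rot"]).as_matrix().T@(plane(w,b[0],b[1],z)-o["tool_pos"]))
E
python3 chk.py w3 w4 w5
```

```text
w3 [317.75       277.75        61.70000076] [0.0010301  0.00092063 0.09937083]
w3 [322.25       279.25        58.59999847] [0.0002565  0.00309777 0.099372  ]
w3 [323.75 280.75  56.5 ] [-0.00052093  0.00382833  0.09937242]
w4 [326.25       275.75        58.90000153] [0.00032749 0.00522846 0.10362057]
w4 [326.25       275.75        58.59999847] [0.00032749 0.00522846 0.10362057]
w4 [326.25       275.75        58.70000076] [0.00032749 0.00522846 0.10362057]
w5 [324.25       276.75        60.04999924] [-0.00037701  0.0042361   0.1040272 ]
```

drive_tool:
  rows:
    - [[0,0,-0.004],0]
    - [[0,0,-0.006],0]
    - [[0,0,-0.005],0]
    - [[0,0,0],0]
    - [[0,0,0],0]

```text
t: 5.4
tool_pos: [0.4566, -0.3315, 0.1619]
tool_rot: [2.847, 1.326, 0.0]
contact_force: [-0.7, -0.5, 0.1]
opening: 0.0136
grip_force: 19.8
```

View pics/v9.png

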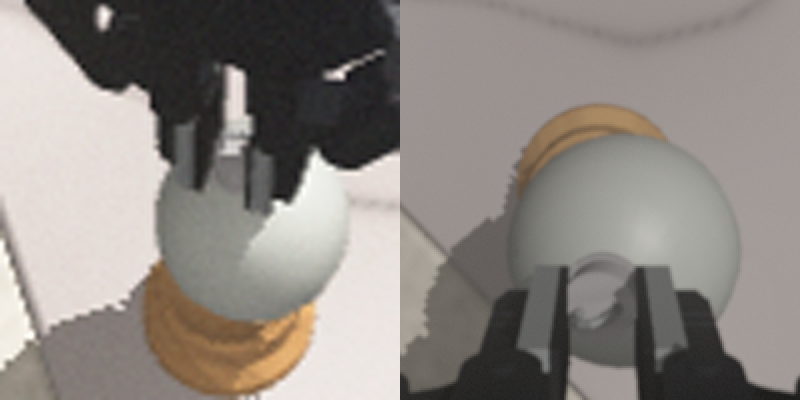

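The bauble hangs by its cap, still leaning about 0.16 rad, with the ball offset to +y of the tool. I'll set it back centred in its stand, release it fully and close again.

drive_tool:
  rows:
    - [[0,-0.0025,0],0]
    - [[0,-0.0025,0.003],0]
    - [[0,0,0.005],0]
    - [[0,0,0.004],0]
    - [[0,0,0.002],0]
    - [[0,0,0.001],0]
    - [[0,0,0],0]

```text
t: 6.2
tool_pos: [0.4526, -0.3281, 0.1462]
tool_rot: [-2.848, -1.326, 0.0]
contact_force: [-0.0, -0.2, 0.0]
opening: 0.0132
grip_force: 19.8
```

drive_tool:
  rows:
    - [[0,0,0],0]
    - [[0,0,0],0]
    - [[0,0.0025,0],0]
    - [[0,0.0025,0],0]
    - [[0,0,0],0]
  jaw: 0.62

```text
t: 6.7
tool_pos: [0.4567, -0.3316, 0.1466]
tool_rot: [2.847, 1.326, 0.0]
contact_force: [0.4, -1.0, 1.1]
opening: 0.0326
grip_force: 0.0
```

```bash
python3 look.py w7 "[.4567,-.332,.042]"; python3 chk.py w7
```

```text
6.75 [ 0.4566 -0.3315  0.1465] y axis [ 0.7655 -0.6435  0.0002] az -40.050838489609774 open 0.032430183690817425 F [-0.3742 -0.1023  0.0994]
ball px [315.9745 276.1564] go [-0.0003  0.0004 -0.0135]
w7 [312.25       270.75        61.15000153] [ 0.00256095 -0.00146509  0.10453105]
w7 [312.75       276.25        55.84999847] [-0.00035429 -0.00121951  0.10453113]
w7 [311.75 275.75  56.5 ] [-8.88725669e-05 -1.71660357e-03  1.04531025e-01]
```

drive_tool:
  rows:
    - [[0,0,0],0]
    - [[0,0,0],0]
    - [[0,0,0],0]
  jaw: 0.72

```text
t: 7.05
tool_pos: [0.4564, -0.3313, 0.1464]
tool_rot: [-2.848, -1.326, 0.0]
contact_force: [-0.4, -0.5, 1.2]
opening: 0.0238
grip_force: 0.0
```

drive_tool:
  rows:
    - [[0,0,0],0]
    - [[0,0,0],0]
    - [[0,0,0],0]
  jaw: 0.78

```text
t: 7.35
tool_pos: [0.4564, -0.3313, 0.1464]
tool_rot: [2.848, 1.326, -0.0]
contact_force: [0.0, -0.1, 0.1]
opening: 0.0186
grip_force: 0.0
```

```bash
python3 look.py w8 "[.4567,-.332,.042]"; python3 chk.py w8
```

```text
7.4 [ 0.4564 -0.3313  0.1464] y axis [ 0.7655 -0.6434 -0.    ] az -40.048728022168106 open 0.01917082051403697 F [-0.0627  0.2872  0.4862]
ball px [317.0453 276.3912] go [-0.0003  0.0007 -0.0136]
w8 [317.25       276.25        57.84999847] [-0.00025462  0.00077353  0.1043962 ]
w8 [318.75       276.75        56.95000076] [-0.00051944  0.00151978  0.10439619]
w8 [318.75       276.75        57.04999924] [-0.00051944  0.00151978  0.10439619]
```

drive_tool:
  rows:
    - [[0,0,0],0]
    - [[0,0,0],0]
    - [[0,0,0],0]
  jaw: 0.82

```text
t: 7.7
tool_pos: [0.4564, -0.3313, 0.1464]
tool_rot: [-2.848, -1.326, 0.0]
contact_force: [-0.1, 0.6, 0.1]
opening: 0.0156
grip_force: 0.0
```

drive_tool:
  rows:
    - [[0,0,0],0]
    - [[0,0,0],0]
    - [[0,0,0],0]
  jaw: 0.9

```text
t: 8.0
tool_pos: [0.4564, -0.3313, 0.1465]
tool_rot: [-2.848, -1.326, -0.0]
contact_force: [-0.4, 0.3, 0.2]
opening: 0.0134
grip_force: 19.5
```

```bash
python3 look.py w9 "[.4567,-.332,.042]"; python3 chk.py w9
```

```text
8.05 [ 0.4564 -0.3313  0.1465] y axis [ 0.7655 -0.6435  0.    ] az -40.05130349558884 open 0.012991229750098096 F [0.2387 0.3934 0.5121]
ball px [316.9777 276.3633] go [-0.0003  0.0006 -0.0135]
w9 [318.75       275.75        58.40000153] [-6.18939227e-07  1.51539023e-03  1.04485991e-01]
w9 [318.75       275.75        58.04999924] [-6.18939227e-07  1.51539023e-03  1.04485991e-01]
w9 [318.75       275.75        58.15000153] [-6.18939227e-07  1.51539023e-03  1.04485991e-01]
```

The tilt about one axis is now about 0.04 rad. I'll do the second squeeze at 90° to square the other axis.

drive_tool:
  rows:
    - [[0,0,0],0]
    - [[0,0,0],0]
    - [[0,0,0],0]
  jaw: 0.72

```text
t: 8.35
tool_pos: [0.4564, -0.3313, 0.1464]
tool_rot: [2.848, 1.326, -0.0]
contact_force: [-0.7, 0.3, 0.2]
opening: 0.0242
grip_force: 0.0
```

drive_tool:
  rows:
    - [[0,0.0005,-0.0005],-0.14]
    - [[0,0,0],-0.14]
    - [[0,0,0],-0.14]
    - [[0,0,0],-0.14]
    - [[0,0,0],-0.14]
    - [[0,0,0],-0.14]
    - [[0,0,0],-0.14]
    - [[0,0,0],-0.14]
    - [[0,0,0],-0.14]
    - [[0,0,0],-0.14]

```text
t: 9.35
tool_pos: [0.4568, -0.3317, 0.1469]
tool_rot: [1.315, 2.853, -0.0]
contact_force: [-0.8, 0.0, 0.1]
opening: 0.0239
grip_force: 0.0
```

drive_tool:
  rows:
    - [[0,0,0],-0.14]
    - [[0,0,0],-0.03]
    - [[0,0,0],0]
    - [[0,0,0],0]
  jaw: 0.79

```text
t: 9.75
tool_pos: [0.4568, -0.3316, 0.1469]
tool_rot: [1.08, 2.95, 0.0]
contact_force: [0.2, 0.4, 0.0]
opening: 0.0178
grip_force: 0.0
```

```bash
python3 look.py w10 "[.4567,-.332,.042]"; python3 chk.py w10
```

```text
9.8 [ 0.4568 -0.3316  0.1469] y axis [0.6452 0.764  0.    ] az 49.817729270682754 open 0.01808388643519355 F [-0.101   0.7843  0.9085]
ball px [313.302  274.5615] go [-0.0002 -0.0003 -0.0131]
w10 [315.25       272.75        57.09999847] [0.00081263 0.00063378 0.10490113]
w10 [315.25 272.75  57.5 ] [0.00081263 0.00063378 0.10490113]
w10 [315.25 272.75  57.  ] [0.00081263 0.00063378 0.10490113]
```

drive_tool:
  rows:
    - [[0,0,0.001],0]
    - [[0,0,0],0]
    - [[0,0,0],0]
    - [[0,0,0],0]
  jaw: 0.9

```text
t: 10.2
tool_pos: [0.4572, -0.3318, 0.1466]
tool_rot: [1.077, 2.95, -0.0]
contact_force: [0.9, 1.6, 3.8]
opening: 0.0126
grip_force: 19.6
```

drive_tool:
  rows:
    - [[0,0,-0.005],0]
    - [[0,0,-0.008],0]
    - [[0,0,-0.012],0]
    - [[0,0,-0.012],0]
    - [[0,0,-0.01],0]
    - [[0,0,-0.005],0]
    - [[0,0,0],0]
    - [[0,0,0],0]

```text
t: 11.0
tool_pos: [0.4567, -0.3316, 0.1978]
tool_rot: [-1.077, -2.951, -0.0]
contact_force: [0.3, -0.5, 0.5]
opening: 0.0129
grip_force: 19.5
```

```bash
python3 look.py w11 "[.4567,-.332,.093]"; Z=.094 python3 chk.py w11
python3 - <<'E'
from h import *
from station import ctrl
o=ctrl.get_obs()
# tray line: c,d centres and cup1 -> cups at 65 mm along tray y
c=np.array([.5700,.290]);d=np.array([.5759,.0982]);m=(c+d)/2;u=(c-d)/np.linalg.norm(c-d);print(np.linalg.norm(c-d),m,m+.0325*u,m-.0325*u)
k=np.array([[.6052,.3317],[.6116,.0597],[.5309,.3270],[.5374,.0572]]).mean(0);print("corners",k,k+.0325*u,k-.0325*u)
for g in (m-.0325*u,): print(go([*g,.2],o))
print(o["q"])
E
```

```text
11.05 [ 0.4565 -0.3314  0.1973] y axis [0.6441 0.765  0.    ] az 49.903079805303136 open 0.01270663188235736 F [ 0.5724  0.3303 -1.2752]
ball px [313.3025 274.9563] go [-0.0005 -0.0003  0.0373]
w11 [314.25       272.75        56.65000153] [0.00096132 0.00012581 0.10334642]
w11 [314.25       272.75        56.40000153] [0.00096132 0.00012581 0.10334642]
w11 [314.25       272.75        56.45000076] [0.00096132 0.00012581 0.10334642]
0.19189072411140667 [0.57295 0.1941 ] [0.57195073 0.22658463] [0.57394927 0.16161537]
corners [0.571275 0.1939  ] [0.57027573 0.22638463] [0.57227427 0.16141537]
[ 0.227747    0.4527669  -0.00241824]
[-7.59809917e-01 -9.70165073e-04  1.85110939e+00 -3.19130705e-05
  1.29243498e+00 -1.63077420e+00]
```

Run:
```python
from ball import *
np.set_printoptions(precision=4,suppress=True)
d=pickle.load(open("d0.pkl","rb"));T=d["top"];S=d["side"]
L=[("c",143,253,13.5,16,.059),("A",179,253,14,17,.035),("B",214,253,14,17,.035),("d",246,253,13.5,16,.059)]
for n,u,v,a,b,z in L:
    c=ball(T["image"],u,v,a,b,half=20,k=6);print(n,c, None if c is None else plane(T,c[0],c[1],z))
f=240/np.tan(np.radians(T["vertical_fov"]/2))
for z in (.035,.059):print(f*.03/(T["R"]@np.array([.573,.19,z])+T["t"])[2])
print("side d, c")
for n,u,v in(("c",266,137),("d",299,193)):
    c=ball(S["image"],u,v,11,16,half=22,k=6);print(n,c,plane(S,c[0],c[1],.059))
# cup rim edge profile along the row/column through top centre
g=cv2.cvtColor(T["image"],cv2.COLOR_BGR2GRAY);print(g[252,155:262]);print(g[230:276,179],g[230:276,213])
```

```text
c [139.5833 250.75    13.6333] [0.5717 0.2948 0.059 ]
A None None
B None None
d [244.75   251.4167  14.5833] [0.5751 0.0981 0.059 ]
15.727956491105338
16.07117297860924
side d, c
c [267.25   136.5833  13.85  ] [0.5714 0.2869 0.059 ]Traceback (most recent call last):
  File "<stdin>", line 11, in <module>
TypeError: 'NoneType' object is not subscriptable
```

drive_tool:
  rows:
    - [[0,0,-0.01],0]
    - [[0,0,-0.02],0]
    - [[0.004,0.008,-0.02],0]
    - [[0.009,0.017,-0.013],0]
    - [[0.014,0.026,0],0]
    - [[0.018,0.033,0],0]
    - [[0.018,0.033,0],0]
    - [[0.018,0.033,0],0]
    - [[0.018,0.033,0],0]
    - [[0.018,0.033,0],0]

```text
t: 12.05
tool_pos: [0.5064, -0.0896, 0.2613]
tool_rot: [1.077, 2.951, 0.0]
contact_force: [1.0, -0.3, -0.5]
opening: 0.0126
grip_force: 19.5
```

drive_tool:
  rows:
    - [[0.018,0.033,0],0]
    - [[0.018,0.033,0],0]
    - [[0.018,0.033,0],0]
    - [[0.018,0.033,0],0]
    - [[0.018,0.033,0],0]
    - [[0.018,0.033,0],0]
    - [[0.018,0.033,0],0]
    - [[0.012,0.024,0],0]
    - [[0.007,0.013,0],0]
    - [[0,0,0],0]

```text
t: 13.05
tool_pos: [0.5681, 0.2085, 0.261]
tool_rot: [-1.074, -2.952, 0.0]
contact_force: [-0.5, -0.5, 0.1]
opening: 0.0127
grip_force: 19.6
```

```bash
python3 look.py w12 "[.572,.2272,.157]"
python3 - <<'E'
import pickle;from ball import *
w,o=pickle.load(open("w12.pkl","rb"));print(go([.572,.2272,.26],o))
f=240/np.tan(np.radians(w["vertical_fov"]/2))
for n,p in (("c",[.571,.2919,.059]),("d",[.575,.098,.059])):
    q=w["R"]@np.array(p)+w["t"];u=q[:2]/q[2]*f+[w["cx"],w["cy"]];r=f*.028/q[2];print(n,u,r,w["image"].shape)
    if 20<u[0]<620 and 20<u[1]<470:
        b=ball(w["image"],*u,r-3,r+3,half=60);print(b, None if b is None else plane(w,b[0],b[1],.059))
b=ball(w["image"],314,273,55,60);print(b,Rn.from_rotvec(o["tool_rot"]).as_matrix().T@(plane(w,b[0],b[1],o["tool_pos"][2]-.1045)-o["tool_pos"]))
E
```

```text
13.1 [0.568  0.2074 0.2608] y axis [ 0.6433  0.7656 -0.0009] az 49.96195839652029 open 0.012788832574834279 F [-0.0554  0.5248 -0.483 ]
ball px [348.4156 257.7447] go [0.0097 0.0178 0.1008]
[0.00968617 0.01773672 0.00081936]
c [407.50761425 156.42319679] 39.55451417555813 (480, 640, 3)
[414.25       154.25        41.09999847] [0.57283809 0.29644564 0.059     ]
d [214.07014251 319.15038694] 35.0394265516926 (480, 640, 3)
[216.75       322.75        36.04999924] [0.57867674 0.09742349 0.059     ]Traceback (most recent call last):
  File "<stdin>", line 8, in <module>
TypeError: 'NoneType' object is not subscriptable
```

drive_tool:
  rows:
    - [[0.005,0.01,0.005],0]
    - [[0.005,0.01,0.015],0]
    - [[0,0,0.02],0]
    - [[0,0,0.02],0]
    - [[0,0,0.015],0]
    - [[0,0,0.008],0]
    - [[0,0,0.002],0]
    - [[0,0,0],0]
    - [[0,0,0],0]

```text
t: 14.0
tool_pos: [0.574, 0.2292, 0.1771]
tool_rot: [1.077, 2.95, 0.002]
contact_force: [-0.8, -0.0, -0.4]
opening: 0.013
grip_force: 19.6
```

```bash
python3 look.py w13 "[.5733,.2290,.0705]"
python3 - <<'E'
import pickle;from ball import *
w,o=pickle.load(open("w13.pkl","rb"));Rt=Rn.from_rotvec(o["tool_rot"]).as_matrix()
f=240/np.tan(np.radians(w["vertical_fov"]/2))
for n,p in (("c",[.572,.294,.059]),("d",[.576,.099,.059])):
    q=w["R"]@np.array(p)+w["t"];u=q[:2]/q[2]*f+[w["cx"],w["cy"]];r=f*.028/q[2]
    print(n,u,r)
    for k in(2,4):
      b=ball(w["image"],*u,r-k,r+k,half=75);print(b, None if b is None else plane(w,b[0],b[1],.059))
for r in((55,60),(53,62)):
  b=ball(w["image"],314,273,*r);print(b,None if b is None else Rt.T@(plane(w,b[0],b[1],o["tool_pos"][2]-.1045)-o["tool_pos"]))
E
```

```text
14.05 [0.574  0.2292 0.1773] y axis [0.6441 0.7649 0.0019] az 49.898051279268486 open 0.01275014059024285 F [-0.2107  0.6361 -0.4501]
ball px [312.4204 272.0764] go [ 0.0004 -0.0007  0.0173]
c [410.22951382 183.50928653] 55.988792052375274
[418.75       179.75        54.95000076] [0.5732186  0.29836242 0.059     ]
[416.75       182.25        58.09999847] [0.57358792 0.29686707 0.059     ]
d [147.58563291 400.86340458] 47.317345625602115
None None
None None
[314.75       273.25        57.45000076] [0.00078256 0.00032255 0.10449989]
[314.75       273.25        57.29999924] [0.00078256 0.00032255 0.10449989]
```

drive_tool:
  rows:
    - [[0,0,0.005],0]
    - [[0,0,0.005],0]
    - [[0,0,0.0025],0]
    - [[0,0,0],0]
    - [[0,0,0],0]

```text
t: 14.55
tool_pos: [0.5733, 0.2291, 0.1632]
tool_rot: [-1.077, -2.951, 0.0]
contact_force: [-1.0, -1.7, 0.0]
opening: 0.0126
grip_force: 19.6
```

drive_tool:
  rows:
    - [[0,0,0.0005],0]
    - [[0,0,0.0005],0]
    - [[0,0,0],0]

```text
t: 14.85
tool_pos: [0.5733, 0.2291, 0.1624]
tool_rot: [1.077, 2.951, 0.0]
contact_force: [0.6, -0.4, -0.8]
opening: 0.0128
grip_force: 19.6
```

drive_tool:
  rows:
    - [[0,0,0.0005],0]
    - [[0,0,0.0005],0]
    - [[0,0,0],0]

```text
t: 15.15
tool_pos: [0.5734, 0.2291, 0.1615]
tool_rot: [1.077, 2.951, 0.0]
contact_force: [0.9, 0.1, 0.6]
opening: 0.0124
grip_force: 19.6
```

drive_tool:
  rows:
    - [[0,0,0.0005],0]
    - [[0,0,0.0005],0]
    - [[0,0,0],0]

```text
t: 15.45
tool_pos: [0.5736, 0.2291, 0.1608]
tool_rot: [1.077, 2.951, 0.0]
contact_force: [0.3, -1.2, 2.0]
opening: 0.0129
grip_force: 19.8
```

drive_tool:
  rows:
    - [[0,0,0],0]

```text
t: 15.55
tool_pos: [0.5736, 0.2291, 0.1608]
tool_rot: [1.077, 2.951, 0.0]
contact_force: [-0.0, -0.4, 2.0]
opening: 0.0129
grip_force: 19.8
```

drive_tool:
  rows:
    - [[0,0,0.0005],0]
    - [[0,0,0],0]

```text
t: 15.75
tool_pos: [0.5737, 0.2291, 0.1604]
tool_rot: [1.077, 2.95, 0.001]
contact_force: [-0.1, -1.4, 3.5]
opening: 0.013
grip_force: 19.9
```

drive_tool:
  rows:
    - [[0,0,0],0]

```text
t: 15.85
tool_pos: [0.5736, 0.2291, 0.1604]
tool_rot: [1.077, 2.95, 0.001]
contact_force: [0.2, -1.0, 4.2]
opening: 0.0127
grip_force: 19.9
```

The foam takes the bauble at about TCP z 0.1613. I'll back off to near zero force and release.

drive_tool:
  rows:
    - [[0,0,-0.0005],0]
    - [[0,0,-0.0002],0]
    - [[0,0,0],0]

```text
t: 16.15
tool_pos: [0.5733, 0.2292, 0.1606]
tool_rot: [1.077, 2.951, 0.0]
contact_force: [0.4, -1.0, 2.4]
opening: 0.013
grip_force: 19.9
```

drive_tool:
  rows:
    - [[0,0,0],0]
    - [[0,0,0],0]
    - [[0,0,0],0]
    - [[0,0,0],0]
  jaw: 0.68

```text
t: 16.55
tool_pos: [0.573, 0.229, 0.1601]
tool_rot: [-1.077, -2.95, 0.001]
contact_force: [-0.8, -0.5, -0.7]
opening: 0.0275
grip_force: 0.0
```

drive_tool:
  rows:
    - [[0,0,-0.005],0]
    - [[0,0,-0.015],0]
    - [[0,0,-0.03],0]
    - [[0,0,-0.02],0]
    - [[0,0,-0.01],0]
    - [[0,0,0],0]
    - [[0,0,0],0]

```text
t: 17.25
tool_pos: [0.5731, 0.229, 0.2402]
tool_rot: [-1.077, -2.951, 0.0]
contact_force: [-0.3, -0.1, -1.2]
opening: 0.0275
grip_force: 0.0
```

```bash
python3 look.py w14 "[.5735,.2291,.057]"
python3 - <<'E'
from station import vision
import pickle
from ball import *
S=vision.get_image("side");T=vision.get_image("top");pickle.dump((S,T),open("v2.pkl","wb"))
w,o=pickle.load(open("w14.pkl","rb"));c=lambda I,u,v,h:cv2.resize(I[v-h:v+h,u-h:u+h],(400,400),interpolation=cv2.INTER_CUBIC)
p=lambda C,X:(lambda q:(q[:2]/q[2]*240/np.tan(np.radians(C["vertical_fov"]/2))+[C["cx"],C["cy"]]).astype(int))(C["R"]@np.array(X)+C["t"])
a=p(S,[.5735,.2291,.06]);b=p(w,[.5735,.2291,.06]);print(a,b)
cv2.imwrite("pics/v10.png",np.hstack([c(S["image"],*a,30),c(w["image"],b[0],min(b[1],360),120)]))
E
```

```text
17.3 [0.5727 0.2289 0.2394] y axis [ 0.6441  0.765  -0.0016] az 49.90334421581344 open 0.027035299120092313 F [ 0.1665 -0.0316 -0.6014]
ball px [315.0671 233.6699] go [-0.0006  0.0008  0.0794]
[276 151] [315 234]
```

drive_tool:
  rows:
    - [[-0.0067,-0.0136,0],0]
    - [[-0.0067,-0.0136,0],0]
    - [[-0.0134,-0.0272,0],0]
    - [[-0.0134,-0.0272,0],0]
    - [[-0.0134,-0.0272,0],0]
    - [[-0.0134,-0.0272,0],0]
    - [[-0.0134,-0.0272,0],0]
    - [[-0.0134,-0.0272,0],0]
    - [[-0.0134,-0.0272,0],0]
    - [[-0.0134,-0.0272,0],0]
  jaw: 0.25

```text
t: 18.4
tool_pos: [0.5066, -0.0379, 0.2403]
tool_rot: [-1.078, -2.951, 0.001]
contact_force: [-0.3, -0.0, 0.2]
opening: 0.0642
grip_force: 0.0
```

drive_tool:
  rows:
    - [[-0.0134,-0.0272,0],0]
    - [[-0.0134,-0.0272,0],0]
    - [[-0.0067,-0.0136,0.005],0.14]
    - [[-0.0067,-0.0136,0.01],0]
    - [[0,0,0.02],0.14]
    - [[0,0,0.02],0.14]
    - [[0,0,0.015],0.14]
    - [[0,0,0.01],0.14]
    - [[0,0,0],0]
    - [[0,0,0],0]

```text
t: 19.4
tool_pos: [0.4835, -0.124, 0.1606]
tool_rot: [-2.021, -2.405, 0.0]
contact_force: [0.3, -0.0, -0.2]
opening: 0.0642
grip_force: 0.0
```

```bash
python3 look.py w15 "[.486,-.1244,.042]"
python3 - <<'E'
from ball import *
w,o=pickle.load(open("w15.pkl","rb"));Rt=Rn.from_rotvec(o["tool_rot"]).as_matrix()
for r in((50,54),(51,57),(49,59)):
    b=ball(w["image"],315,265,*r)
    if b is not None: C=plane(w,b[0],b[1],.042);print(b,C,Rt.T@(C-o["tool_pos"]))
g=cv2.cvtColor(w["image"],cv2.COLOR_BGR2GRAY)
u,v=int(b[0]),int(b[1])
sub=cv2.GaussianBlur(g,(3,3),0)[v-64:v+65:4,u-64:u+65:4]
for r in sub: print(" ".join("%3d"%x for x in r))
E
```

```text
19.45 [ 0.484  -0.124   0.1612] y axis [0.9851 0.172  0.0006] az 9.90355592668627 open 0.0636956618380685 F [0.1294 0.0421 0.0318]
ball px [319.0417 267.0625] go [-0.0007  0.0019  0.0012]
[319.25       266.75        53.15000153] [ 0.48607824 -0.12420646  0.042     ] [-0.00048686  0.0019545   0.11919477]
[319.25       266.75        53.29999924] [ 0.48607824 -0.12420646  0.042     ] [-0.00048686  0.0019545   0.11919477]
[319.25       266.75        53.45000076] [ 0.48607824 -0.12420646  0.042     ] [-0.00048686  0.0019545   0.11919477]
145 146 117 131 143 147 150 151 151 151 151 150 144 137 144 145 144 146 150 151 152 152 152 152 152 152 152 151 149 145 142 141 143
 99 101  99  99  99 100 102 114 150 151 145 113  97  95 104 110 113 115 114 121 138 151 152 152 152 152 152 152 152 151 150 148 146
100  99  99 100  99 100  99  99 110 115  90  90 104 110 112 116 119 120 125 129 129 125 145 152 152 152 153 153 153 153 153 153 153
100  99  99  99  99  99 100  99  99  84  81  85  88  88  92  98 100 105 113 120 129 133 134 143 152 152 153 153 153 153 153 153 154
100 100  99  99  99  99  99  99  
[... 3094 characters left out ...]
 146 150 152 151 151 151 151 151 152 151
156 156 155 155 155 155 155 154 154 152 129 110 115 122 127 132 136 139 141 142 142 140 144 151 151 151 151 152 152 151 151 151 151
156 156 155 155 155 155 155 154 154 154 154 153 136 122 120 124 128 131 132 137 144 151 152 152 152 152 151 151 151 151 151 151 151
156 155 155 155 155 155 154 154 154 154 154 154 154 153 153 152 153 152 152 152 152 151 151 151 152 152 152 151 151 151 151 151 151
156 155 155 156 155 155 154 154 154 154 154 154 153 153 153 152 153 152 152 152 152 152 152 151 151 151 151 151 151 151 151 151 151
155 155 155 155 154 154 155 154 154 154 154 154 153 153 152 152 153 152 152 152 152 152 151 151 151 151 151 151 151 151 151 151 151
```

Run:
```python
from ball import *
w,o=pickle.load(open("w15.pkl","rb"));Rt=Rn.from_rotvec(o["tool_rot"]).as_matrix();C=plane(w,319.25,266.75,.042)
for u,v,r in((347,283,.0315),(350,283.5,.0335),(369,289,.042)):
    d=sph(w,u,v,C,r)-C;d/=np.linalg.norm(d);d=Rt.T@d;print(np.arccos(-d[2]),d,np.degrees(np.arctan2(d[0],d[1])))
```

```text
0.4168118332638135 [ 0.08564322  0.39568495 -0.91438431] 12.212878826247515
0.4324561519581121 [ 0.0933673   0.4085696  -0.90793911] 12.872330747870382
0.5445464325394008 [ 0.06774305  0.51358168 -0.85536234] 7.514117611825521
```

drive_tool:
  rows:
    - [[-0.001,0.002,0.005],-0.14]
    - [[0,0,0.008],-0.035]
    - [[0,0,0.01],0]
    - [[0,0,0.006],0]
    - [[0,0,0],0]

```text
t: 19.95
tool_pos: [0.4856, -0.124, 0.1306]
tool_rot: [-1.805, -2.569, 0.001]
contact_force: [0.5, -0.1, -0.0]
opening: 0.0638
grip_force: 0.0
```

drive_tool:
  rows:
    - [[0,0,-0.002],0]
    - [[0,0,-0.003],0]
    - [[0,0,-0.0025],0]
    - [[0,0,0],0]
  jaw: 0.45

```text
t: 20.35
tool_pos: [0.4868, -0.1244, 0.1402]
tool_rot: [1.805, 2.569, 0.001]
contact_force: [-0.1, 0.1, -0.2]
opening: 0.0471
grip_force: 0.0
```

drive_tool:
  rows:
    - [[0,0,-0.0015],0]
    - [[0,0,-0.0015],0]
    - [[0,0,-0.001],0]
    - [[0,0,0],0]
  jaw: 0.54

```text
t: 20.75
tool_pos: [0.4863, -0.1242, 0.1433]
tool_rot: [1.806, 2.57, 0.0]
contact_force: [0.2, -0.5, 0.1]
opening: 0.0392
grip_force: 0.0
```

drive_tool:
  rows:
    - [[0,0,-0.001],0]
    - [[0,0,-0.001],0]
    - [[0,0,0],0]
  jaw: 0.62

```text
t: 21.05
tool_pos: [0.4861, -0.1242, 0.1451]
tool_rot: [-1.806, -2.57, 0.0]
contact_force: [1.0, -0.5, -0.1]
opening: 0.0326
grip_force: 0.0
```

drive_tool:
  rows:
    - [[0,0,-0.001],0]
    - [[0,0,-0.0005],0]
    - [[0,0,0],0]
  jaw: 0.7

```text
t: 21.35
tool_pos: [0.4864, -0.1242, 0.1469]
tool_rot: [1.806, 2.57, 0.0]
contact_force: [1.0, 1.4, 1.6]
opening: 0.026
grip_force: 1.3
```

```bash
python3 look.py w16 "[.486,-.1244,.042]"; python3 chk.py w16
```

```text
21.4 [ 0.4865 -0.1242  0.1469] y axis [0.9407 0.3391 0.0006] az 19.823185801810492 open 0.025618042982695925 F [ 1.3882 -0.3184  2.6106]
ball px [313.1678 274.9308] go [-0.0001 -0.0005 -0.0131]
w16 [307.25       277.75        61.15000153] [-0.00153262 -0.00351883  0.10486924]
w16 [308.75       276.75        59.70000076] [-0.00099785 -0.00276879  0.10486956]
```

drive_tool:
  rows:
    - [[0,-0.001,0],0]
    - [[0,0,0],0]
    - [[0,0,0],0]
  jaw: 0.58

```text
t: 21.7
tool_pos: [0.4848, -0.1244, 0.146]
tool_rot: [-1.805, -2.57, 0.001]
contact_force: [-0.6, 0.6, 0.5]
opening: 0.0356
grip_force: 0.0
```

drive_tool:
  rows:
    - [[0,0,0],0]
    - [[0,0,0],0]
    - [[0,0,0],0]
  jaw: 0.66

```text
t: 22.0
tool_pos: [0.4853, -0.1245, 0.1466]
tool_rot: [-1.806, -2.571, 0.0]
contact_force: [0.4, -0.7, 0.5]
opening: 0.0289
grip_force: 0.2
```

drive_tool:
  rows:
    - [[0,0,0],0]
    - [[0,0,0],0]
    - [[0,0,0],0]
  jaw: 0.72

```text
t: 22.3
tool_pos: [0.486, -0.1246, 0.1474]
tool_rot: [1.805, 2.569, 0.001]
contact_force: [2.7, 0.6, 4.3]
opening: 0.0237
grip_force: 2.3
```

```bash
python3 look.py w17 "[.486,-.1244,.042]"; python3 chk.py w17
```

```text
22.35 [ 0.486  -0.1246  0.1474] y axis [0.9407 0.3391 0.0017] az 19.82315889062855 open 0.02390873055642582 F [2.6829 0.8346 4.2151]
ball px [314.0752 273.9102] go [ 0.0002  0.0001 -0.0126]
w17 [308.75       273.75        57.79999924] [ 0.0004046  -0.00274715  0.10540489]
w17 [308.25       271.75        56.29999924] [ 0.00146826 -0.00299225  0.10540338]
```

drive_tool:
  rows:
    - [[0,0.001,0],0]
    - [[0,0,0],0]
    - [[0,0,0],0]
  jaw: 0.62

```text
t: 22.65
tool_pos: [0.4855, -0.124, 0.1456]
tool_rot: [-1.805, -2.569, 0.001]
contact_force: [0.6, 0.3, 0.1]
opening: 0.0326
grip_force: 0.0
```

drive_tool:
  rows:
    - [[0,-0.0015,-0.0003],0]
    - [[0,-0.0015,-0.0004],0]
    - [[0,-0.0015,-0.0004],0]
    - [[0,-0.0015,-0.0004],0]
    - [[0,-0.0015,0],0]
    - [[0,-0.001,0],0]
    - [[0,0,0],0]

```text
t: 23.35
tool_pos: [0.4786, -0.1272, 0.1487]
tool_rot: [1.805, 2.569, 0.001]
contact_force: [0.8, 0.1, 2.6]
opening: 0.0325
grip_force: 1.1
```

```bash
python3 look.py w18 "[.486,-.1244,.042]"; python3 chk.py w18
```

```text
23.4 [ 0.4786 -0.1272  0.1486] y axis [0.9408 0.339  0.0011] az 19.81650849335163 open 0.032300242515738806 F [1.5631 1.1289 2.8763]
ball px [329.7906 273.1942] go [ 0.0001  0.0079 -0.0113]
w18 [327.25       273.75        57.15000153] [-0.00010771  0.00651568  0.1066548 ]
w18 [326.75       274.25        57.90000153] [-0.00037633  0.006267    0.10665473]
w18 [325.75 271.75  56.5 ] [0.00096309 0.00575298 0.10665318]
```

drive_tool:
  rows:
    - [[0,0.002,0],0]
    - [[0,0.003,0],0]
    - [[0,0.002,0.0005],0]
    - [[0,0,0.0005],0]
    - [[0,0,0],0]

```text
t: 23.9
tool_pos: [0.4846, -0.1245, 0.1467]
tool_rot: [-1.805, -2.57, 0.001]
contact_force: [0.0, -0.4, -0.4]
opening: 0.0322
grip_force: 0.0
```

drive_tool:
  rows:
    - [[0,0,0],0]
    - [[0,0,0],0]
    - [[0,0,0],0]
  jaw: 0.72

```text
t: 24.2
tool_pos: [0.4854, -0.1248, 0.1478]
tool_rot: [1.805, 2.569, 0.001]
contact_force: [1.6, 0.6, 3.4]
opening: 0.0238
grip_force: 1.8
```

```bash
python3 look.py w19 "[.486,-.1244,.042]"; python3 chk.py w19
python3 - <<'E'
import cv2
i=cv2.imread("pics/w19.png");j=cv2.imread("pics/w14.png")
cv2.imwrite("pics/v10.png",cv2.hconcat([cv2.resize(i[170:370,215:415],(400,400)),cv2.resize(j[154:314,235:395],(400,400))]))
E
```

```text
24.25 [ 0.4854 -0.1248  0.1478] y axis [0.9408 0.3391 0.0015] az 19.819555003580376 open 0.02387801228465622 F [1.6438 0.2161 3.5664]
ball px [315.4038 273.7261] go [ 0.0001  0.0007 -0.0122]
w19 [312.75       272.75        56.65000153] [ 0.00077025 -0.00076645  0.10580114]
w19 [312.75       272.75        56.90000153] [ 0.00077025 -0.00076645  0.10580114]
w19 [312.75       272.75        56.45000076] [ 0.00077025 -0.00076645  0.10580114]
```

View pics/v10.png

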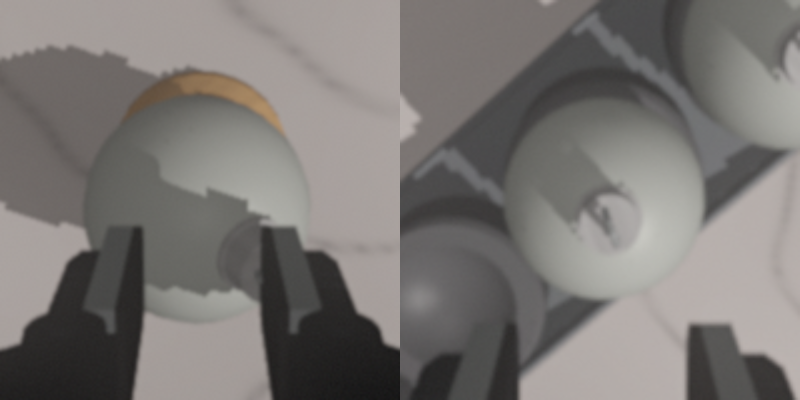

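The left crop shows the right pad's tip resting on top of the cap, with the cap at crop (245,257) and the ball at (197,208). The right crop shows the first bauble standing upright in its cup. I'll open, go lower outside the cap and push it sideways.

drive_tool:
  rows:
    - [[0,0,-0.001],0]
    - [[0,0,0],0]
    - [[0,0.001,0.001],0]
    - [[0,0,0.003],0]
    - [[0,0,0.003],0]
    - [[0,0,0],0]
  jaw: 0.46

```text
t: 24.85
tool_pos: [0.4853, -0.1241, 0.1402]
tool_rot: [-1.805, -2.569, 0.001]
contact_force: [0.6, -0.5, -0.3]
opening: 0.046
grip_force: 0.0
```

drive_tool:
  rows:
    - [[0,0,-0.0005],0]
    - [[0,0,-0.0005],0]
    - [[0,0,0],0]
  jaw: 0.56

```text
t: 25.15
tool_pos: [0.4862, -0.1245, 0.1427]
tool_rot: [1.805, 2.57, 0.001]
contact_force: [2.0, 0.7, 1.8]
opening: 0.0379
grip_force: 1.4
```

drive_tool:
  rows:
    - [[0,-0.0015,-0.0003],0]
    - [[0,-0.0015,-0.0004],0]
    - [[0,-0.0015,-0.0004],0]
    - [[0,-0.0015,-0.0004],0]
    - [[0,-0.0015,-0.0005],0]
    - [[0,-0.001,-0.0005],0]
    - [[0,0,0],0]

```text
t: 25.85
tool_pos: [0.4794, -0.1277, 0.1467]
tool_rot: [1.803, 2.566, 0.003]
contact_force: [3.6, 0.9, 7.5]
opening: 0.0378
grip_force: 4.1
```

```bash
python3 look.py w20 "[.486,-.1244,.042]"; python3 chk.py w20
```

```text
25.9 [ 0.4794 -0.1277  0.1467] y axis [0.9408 0.3389 0.0045] az 19.80912912773735 open 0.037644786774360374 F [3.2537 1.5223 7.0276]
ball px [328.1467 272.7223] go [ 0.0008  0.0074 -0.0132]
w20 [321.75       273.25        61.15000153] [0.00091839 0.00369169 0.10473681]
w20 [319.25       274.75        59.15000153] [0.00012183 0.00245324 0.10473361]
```

The tip was riding on top of the cap from the start because my path was too high. I'll back off and repeat at the lower heights that worked for the first bauble.

drive_tool:
  rows:
    - [[0,0,-0.003],0]
    - [[0,0,-0.007],0]
    - [[0,0.004,0],0]
    - [[0,0.0045,0],0]
    - [[0,0,0],0]
    - [[0,0,0.008],0]
    - [[0,0,0.009],0]
    - [[0,0,0.006],0]
    - [[0,0,0],0]
    - [[0,0,0],0]
  jaw: 0.25

```text
t: 26.9
tool_pos: [0.4855, -0.1243, 0.1311]
tool_rot: [-1.805, -2.57, 0.0]
contact_force: [0.4, -0.5, 0.4]
opening: 0.0638
grip_force: 0.0
```

```bash
python3 look.py w21 "[.486,-.1244,.042]"; python3 chk.py w21
python3 - <<'E'
import pickle,cv2
w,o=pickle.load(open("w21.pkl","rb"));g=cv2.GaussianBlur(cv2.cvtColor(w["image"],cv2.COLOR_BGR2GRAY),(3,3),0)
print("cols",list(range(300,400,5)))
for v in range(265,315,5): print(v," ".join("%3d"%x for x in g[v,300:400:5]))
E
```

```text
26.95 [ 0.4858 -0.1244  0.1316] y axis [ 0.9408  0.3391 -0.0001] az 19.81916025394376 open 0.06413943319536942 F [0.2323 0.4165 0.2101]
ball px [315.2258 288.3108] go [-0.0001  0.0002 -0.0284]
w21 [315.25       289.25        61.70000076] [-0.00054595  0.00022991  0.08955326]
w21 [314.25       291.25        59.70000076] [-0.00153793 -0.00022773  0.08955327]
w21 [313.25       292.25        58.70000076] [-0.00203548 -0.00068663  0.0895533 ]
cols [300, 305, 310, 315, 320, 325, 330, 335, 340, 345, 350, 355, 360, 365, 370, 375, 380, 385, 390, 395]
265  98  98  98  98  98  99  98  99  98  97  96 150 149 146 133 154 155 155 155 156
270  98  99  99 100 100  99  99  99  99  98  97 151 116 139 100 150 155 155 155 155
275  99 100 101 101 100 100  99  99  99  98  97 107  96  94  91 140 155 155 155 155
280 101 101 102 101 102 101 100 100 100  99  98  97  96  94  91 129 155 155 155 155
285 102 103 103 103 103 102 101 100  99  99  98  97  96  94  92 101 155 155 155 155
290 102 103 104 104 104 103 102 100  99  99  98  97  96  94  92 107 154 154 155 155
295 101 103 103 105 105 104 103 101 100  90  84  86  92  94  92 108 154 155 155 154
300 101 102 103 104 104 103 102 100  85  85  80  77  78  92  91 109 150 152 153 153
305 101 101 102 103 103 102 101  85  85  83  82  80  81  83  88 126 135 137 146 145
310 100 100 101 102 101 101  96  84  81  83  84  90  91  90  89 137 150 149 148 142
```

drive_tool:
  rows:
    - [[0,0,-0.0015],0]
    - [[0,0,-0.0015],0]
    - [[0,0,-0.001],0]
    - [[0,0,0],0]
  jaw: 0.47

```text
t: 27.35
tool_pos: [0.486, -0.1244, 0.1361]
tool_rot: [1.805, 2.57, 0.0]
contact_force: [1.0, -0.1, 0.3]
opening: 0.0452
grip_force: 0.0
```

drive_tool:
  rows:
    - [[0,0,-0.001],0]
    - [[0,0,-0.001],0]
    - [[0,0,0],0]
  jaw: 0.55

```text
t: 27.65
tool_pos: [0.4858, -0.1244, 0.1378]
tool_rot: [1.806, 2.57, 0.0]
contact_force: [-0.6, 0.4, -0.3]
opening: 0.0384
grip_force: 0.0
```

drive_tool:
  rows:
    - [[0,0,-0.0015],0]
    - [[0,0,-0.0015],0]
    - [[0,0,0],0]
  jaw: 0.61

```text
t: 27.95
tool_pos: [0.4859, -0.1243, 0.1408]
tool_rot: [1.806, 2.57, 0.0]
contact_force: [-0.3, 1.0, 0.4]
opening: 0.0332
grip_force: 0.1
```

```bash
python3 look.py w22 "[.486,-.1244,.042]"; python3 chk.py w22
cat > cap.py <<'E'
import pickle,cv2,sys
w,o=pickle.load(open(sys.argv[1]+".pkl","rb"));g=cv2.GaussianBlur(cv2.cvtColor(w["image"],cv2.COLOR_BGR2GRAY),(3,3),0)
a,b,c,d=map(int,sys.argv[2:6])
print("    "," ".join("%3d"%x for x in range(a,b,4)))
for v in range(c,d,4): print(v,":"," ".join("%3d"%x for x in g[v,a:b:4]))
E
python3 cap.py w22 270 370 270 318
```

```text
28.0 [ 0.4858 -0.1243  0.1407] y axis [0.9407 0.3391 0.0001] az 19.824260345910673 open 0.03300605774222196 F [ 0.5815 -0.4224 -0.1214]
ball px [314.4605 279.6453] go [-0.0001  0.0002 -0.0193]
w22 [303.75 276.25  59.5 ] [ 0.00163146 -0.00499659  0.09869607]
     270 274 278 282 286 290 294 298 302 306 310 314 318 322 326 330 334 338 342 346 350 354 358 362 366
270 :  99 100 101 102 103 103 104 105 107 107 107 107 106 105 155 154 140 158 166 164 127 164 162 160 153
274 :  99 100 101 102 102 103 105 107 107 109 109 108 108 106 117 134 104 104 111 126 107 161 164 162 156
278 : 100 100 102 102 103 104 106 108 109 110 111 110 108 107 106 105 105 104 104 103 102 126 167 164 159
282 :  94  99 101 102 103 104 106 108 110 112 111 110 108 107 106 105 104 104 104 103 102 107 147 157 154
286 :  43  69 102 102 103 105 106 108 109 110 110 110 109 107  99  91  92  92  96 102 102 101  61  54  76
290 :  40  63 102 102 103 104 106 107 108 109 108 108 107  92  93  87  83  81  83  95 101 103  64  47  74
294 :  39  62 102 103 103 104 105 106 106 106 107 107  90  89  85  85  84  82  83  82  94 113  70  46  67
298 :  40  56 102 102 103 104 104 105 105 106 105  99  90  83  83  86  92  97  97  98  97  98  48  44  54
302 :  40  54 101 102 103 103 104 104 104 105 105  92  88  83  82  91  94  94  94  94  94  96  55  43  46
306 :  40  51 100 101 102 103 103 104 104 104 105  91  85  84  89  93  93  93  93  93  93  93  62  42  43
310 :  40  50 100 101 102 102 103 103 103 104 104  91  82  84  95  95  93  95  95  95  93  96  64  41  42
314 :  40  47  99 100 100 102 102 103 102 103 103  97  86  84  96  87  76  96  96  94  79  81  55  41  40
```

drive_tool:
  rows:
    - [[0,0,-0.001],0]
    - [[0,0,-0.0005],0]
    - [[0,0,0],0]
  jaw: 0.66

```text
t: 28.3
tool_pos: [0.4857, -0.1243, 0.1421]
tool_rot: [-1.806, -2.571, 0.0]
contact_force: [0.3, -0.2, 0.5]
opening: 0.0292
grip_force: 0.0
```

drive_tool:
  rows:
    - [[0,0,-0.001],0]
    - [[0,0,-0.0005],0]
    - [[0,0,0],0]
  jaw: 0.7

```text
t: 28.6
tool_pos: [0.4858, -0.1243, 0.1437]
tool_rot: [1.806, 2.571, 0.0]
contact_force: [0.2, 0.6, -0.3]
opening: 0.0255
grip_force: 0.0
```

drive_tool:
  rows:
    - [[0,0,-0.001],0]
    - [[0,0,-0.0005],0]
    - [[0,0,0],0]
  jaw: 0.74

```text
t: 28.9
tool_pos: [0.4858, -0.1243, 0.1452]
tool_rot: [1.806, 2.571, 0.0]
contact_force: [0.3, -0.1, 0.8]
opening: 0.0224
grip_force: 0.0
```

```bash
python3 look.py w23 "[.486,-.1244,.042]"; python3 chk.py w23; python3 cap.py w23 270 370 270 318
```

```text
28.95 [ 0.4858 -0.1243  0.1451] y axis [0.9407 0.3392 0.    ] az 19.825878731274734 open 0.02256789019552109 F [-0.4564 -0.4706  1.4573]
ball px [314.6073 276.3973] go [-0.0001  0.0002 -0.0149]
w23 [303.25       276.75        60.59999847] [-0.00032863 -0.00542083  0.10314524]
     270 274 278 282 286 290 294 298 302 306 310 314 318 322 326 330 334 338 342 346 350 354 358 362 366
270 : 102 102 103 104 105 107 107 109 109 110 126 150 163 117 128 155 165 168 168 167 167 165 161 155 160
274 : 102 102 104 104 106 106 108 110 111 110 109 108 111 108 106 106 107 121 144 170 169 167 164 157 160
278 : 102 103 104 104 106 107 108 109 110 110 110 108 108 107 106 106 105 105 120 171 170 169 166 159 159
282 :  99  93  94  93  88 106 107 109 109 110 110 107 100  96  99 104 105 104 124 146 148 146 144 158 160
286 :  86  72  72  66  42 104 107 108 108 109  97  93  91  88  89  94  99 104  94  46  73  76  76 139 159
290 :  77  72  72  55  41 103 106 107 107  91  91  85  83  82  81  80  88 102  93  46  68  76  76 103 153
294 :  73  73  73  47  40 102 106 106  99  89  81  84  87  92  96  95  89  93  92  46  59  76  75  81 127
298 :  72  72  72  43  40 101 105 105  92  83  80  88  96  96  97  98  98  97  90  44  50  75  74  75  54
302 :  72  72  69  39  40 101 104 104  93  81  86  94  94  93  94  94  94  95  87  43  45  74  74  74  64
306 :  72  72  63  41  39  98 103 104  92  81  95  97  96  97  96  96  96  96  91  42  43  70  74  74  72
310 :  72  72  53  41  39  95 103 103  98  82  97  89  77  98  97  97  83  93  92  41  42  62  73  73  73
314 :  72  72  45  39  39  94 102 102 102  92  94  89  78  87  94  95  84  73  86  40  41  52  73  73  73
```

drive_tool:
  rows:
    - [[0,0,0],0]
    - [[0,0,0],0]
    - [[0,-0.001,-0.001],0]
    - [[0,0,0],0]
  jaw: 0.62

```text
t: 29.35
tool_pos: [0.4848, -0.1247, 0.1462]
tool_rot: [1.806, 2.571, -0.0]
contact_force: [0.1, 0.7, 0.1]
opening: 0.0328
grip_force: 0.0
```

drive_tool:
  rows:
    - [[0,0,0],0]
    - [[0,0,0],0]
    - [[0,0,0],0]
  jaw: 0.72

```text
t: 29.65
tool_pos: [0.4848, -0.1247, 0.1461]
tool_rot: [1.806, 2.571, 0.0]
contact_force: [-1.0, -0.2, 0.2]
opening: 0.0237
grip_force: 0.1
```

drive_tool:
  rows:
    - [[0,0,0],0]
    - [[0,0,0],0]
    - [[0,0,0],0]
  jaw: 0.78

```text
t: 29.95
tool_pos: [0.4848, -0.1247, 0.1461]
tool_rot: [1.806, 2.571, 0.0]
contact_force: [0.9, -0.6, -0.7]
opening: 0.0189
grip_force: 0.1
```

```bash
python3 look.py w24 "[.486,-.1244,.042]"; python3 chk.py w24; python3 cap.py w24 270 370 270 318
```

```text
30.0 [ 0.4848 -0.1247  0.1461] y axis [0.9407 0.3391 0.    ] az 19.824665594269177 open 0.018820919433000457 F [-0.6528 -1.1404 -0.1532]
ball px [316.6959 275.8002] go [-0.0001  0.0012 -0.0139]
w24 [306.25       276.25        60.04999924] [-0.00038484 -0.00399651  0.10413082]
w24 [304.75       272.25        57.45000076] [ 0.00172994 -0.00472674  0.10413075]
w24 [304.75       272.25        57.59999847] [ 0.00172994 -0.00472674  0.10413075]
     270 274 278 282 286 290 294 298 302 306 310 314 318 322 326 330 334 338 342 346 350 354 358 362 366
270 : 101 102 103 104 105 106 107 108 109 109 111 127 152 164 110 128 150 166 168 168 167 165 162 155 161
274 : 102 102 104 105 105 107 108 109 109 110 109 108 107 109 106 106 105 154 171 170 169 167 164 158 160
278 : 102 103 104 104 106 106 107 109 110 110 110 109 108 107 106 106 105 118 159 172 170 169 166 160 159
282 : 102 101  91  92  92  85 106 108 109 110 106  99  95  97 102 106 105 101 135 144 143 141 166 160 160
286 : 102  90  73  73  68  42 103 108 108  97  93  90  87  87  93  96 104  94  47  75  76  76 154 161 159
290 : 102  80  73  72  62  41 103 107  91  89  84  82  82  82  81  85 101  93  46  71  76  76 126 159 152
294 :  81  73  73  72  54  40 102 100  90  80  83  89  95  97  96  90  89  92  45  66  76  76  89 127 124
298 :  50  72  73  73  47  40  97  94  82  79  92  96  96  97  98  99  97  84  44  57  75  76  75  49  48
302 :  61  73  72  71  43  39  97  95  80  91  94  94  94  94  94  95  95  80  44  50  75  74  75  56  47
306 :  69  72  72  69  40  38  95  96  82  97  96  95  97  97  96  96  96  88  42  45  73  74  74  65  47
310 :  72  72  72  65  40  39  92 101  89  96  81  81  98  97  97  83  95  90  41  42  71  73  74  71  46
314 :  72  72  72  56  40  39  90 103  96  94  84  79  87  94  95  83  74  78  41  42  65  73  73  73  47
```

drive_tool:
  rows:
    - [[0,0,0],0]
    - [[0,0,0],0]
    - [[0,0,-0.004],0]
    - [[0,0.0025,-0.003],0]
    - [[0,0.003,0],0]
    - [[0,0,0.003],0]
    - [[0,0,0.003],0]
    - [[0,0,0.001],0]
    - [[0,0,0],0]
  jaw: 0.9

```text
t: 30.9
tool_pos: [0.4896, -0.1227, 0.1455]
tool_rot: [-1.805, -2.57, 0.0]
contact_force: [-0.8, 1.0, 0.4]
opening: 0.0136
grip_force: 19.3
```

drive_tool:
  rows:
    - [[0,0,0],0]
    - [[0,0,0],0]
    - [[0,-0.003,0],0]
    - [[0,-0.003,0],0]
    - [[0,0,0],0]
  jaw: 0.62

```text
t: 31.4
tool_pos: [0.484, -0.125, 0.1461]
tool_rot: [-1.806, -2.57, 0.0]
contact_force: [0.4, -0.5, 0.6]
opening: 0.0326
grip_force: 0.0
```

drive_tool:
  rows:
    - [[0,0,0],0]
    - [[0,0,0],0]
    - [[0,0,0],0]
  jaw: 0.74

```text
t: 31.7
tool_pos: [0.4844, -0.1248, 0.1462]
tool_rot: [1.806, 2.571, 0.0]
contact_force: [0.4, -0.1, -0.1]
opening: 0.0222
grip_force: 0.0
```

```bash
python3 look.py w25 "[.486,-.1244,.042]"; python3 chk.py w25; python3 cap.py w25 270 370 282 314
```

```text
31.75 [ 0.4844 -0.1249  0.1462] y axis [0.9407 0.3392 0.0001] az 19.825811073162114 open 0.022434372000638924 F [ 0.2861 -0.3987 -0.9069]
ball px [317.5522 275.6735] go [-0.0001  0.0016 -0.0138]
w25 [312.75       278.25        61.15000153] [-0.00147121 -0.00076343  0.10416222]
w25 [313.75       276.75        59.15000153] [-0.00067282 -0.00026656  0.10416222]
w25 [314.75       275.25        57.59999847] [0.00012374 0.00022917 0.10416221]
     270 274 278 282 286 290 294 298 302 306 310 314 318 322 326 330 334 338 342 346 350 354 358 362 366
282 :  95  90  92  91  86 103 105 105 106 107 109 103  94  93  94  96 104 105 151 151 152 150 149 169 167
286 :  84  72  72  65  41 101 104 105 106 106  93  93  87  83  83  86  95 102  95  46  73  75  75 149 168
290 :  75  72  72  56  41 101 104 105 106  92  85  82  83  83  84  82  81  96  96  47  68  76  76 110 167
294 :  73  73  72  48  40 100 103 104 102  91  78  83  95  99  98  98  94  84  90  45  58  75  76  81 138
298 :  72  72  71  43  40 100 103 103  99  84  81  94  95  95  95  97  98  97  85  44  50  75  75  75  53
302 :  72  72  69  41  39  99 102 103  99  81  95  95  95  95  94  94  94  94  85  43  46  73  74  75  64
306 :  72  72  62  41  39  96 102 102 102  88  97  90  89  97  96  97  96  96  88  42  43  69  74  73  71
310 :  72  72  52  41  39  93 101 101 102  95  95  78  84  97  97  97  78  93  89  41  42  61  73  73  73
```

drive_tool:
  rows:
    - [[0,-0.001,0],0]
    - [[0,-0.001,0],0]
    - [[0,0,0],0]
  jaw: 0.78

```text
t: 32.05
tool_pos: [0.4824, -0.1255, 0.1461]
tool_rot: [-1.806, -2.571, -0.0]
contact_force: [0.0, -0.6, -0.3]
opening: 0.0188
grip_force: 0.0
```

drive_tool:
  rows:
    - [[0,0,0],0]
    - [[0,0,0],0]
    - [[0,0,0],0]
  jaw: 0.82

```text
t: 32.35
tool_pos: [0.4824, -0.1255, 0.1461]
tool_rot: [-1.806, -2.571, 0.0]
contact_force: [0.8, 0.4, 0.3]
opening: 0.0152
grip_force: 0.0
```

drive_tool:
  rows:
    - [[0,0,0],0]
    - [[0,0,0],0]
    - [[0,0,0],0]
  jaw: 0.9

```text
t: 32.65
tool_pos: [0.4825, -0.1255, 0.1462]
tool_rot: [1.806, 2.571, 0.0]
contact_force: [-0.1, 0.5, -0.4]
opening: 0.013
grip_force: 19.5
```

```bash
python3 look.py w26 "[.486,-.1244,.042]"; python3 chk.py w26; python3 cap.py w26 274 358 282 314
```

```text
32.7 [ 0.4825 -0.1255  0.1462] y axis [0.9407 0.3391 0.0001] az 19.824682258911494 open 0.012918710279903935 F [ 0.2435 -0.2004  0.6595]
ball px [321.645  275.7053] go [-0.0001  0.0037 -0.0138]
     274 278 282 286 290 294 298 302 306 310 314 318 322 326 330 334 338 342 346 350 354
282 : 100 101  97  91  92  91  87 107 108 104 101 101 105 108 107  86 135 152 151 171 175
286 : 100 101  82  72  72  62  50 101  94  92  90  90  94  94 103  47  70  75  75 146 175
290 : 100 101  76  72  72  55  47  90  83  81  81  81  81  85  94  46  67  76  76 114 176
294 :  81  81  72  72  72  50  45  78  81  89  93  92  88  81  82  45  60  75  75  84 141
298 :  43  52  72  72  71  45  44  82  94  96  98  98  99  98  84  45  55  75  74  75  49
302 :  43  59  72  72  71  43  51  95  94  94  94  94  94  96  96  47  49  74  73  74  56
306 :  44  68  72  71  71  40  55  97  94  96  96  96  95  95  94  46  45  73  74  74  64
310 :  44  70  71  72  67  39  54  93  71  95  97  97  96  93  96  46  42  71  73  73  70
```

drive_tool:
  rows:
    - [[0,0,-0.004],0]
    - [[0,0,-0.008],0]
    - [[0,0,-0.008],0]
    - [[0,0,0],0]
    - [[0,0,0],0]

```text
t: 33.2
tool_pos: [0.4828, -0.1256, 0.1668]
tool_rot: [1.805, 2.57, 0.0]
contact_force: [0.5, 0.7, -0.1]
opening: 0.0129
grip_force: 19.5
```

```bash
sed -i 's/param2=12/param2=8/' ball.py; python3 look.py w27 "[.486,-.1244,.062]"; Z=.062 python3 chk.py w27; python3 chk.py w26
```

```text
33.25 [ 0.4825 -0.1255  0.1663] y axis [0.9407 0.3391 0.0002] az 19.822989423812732 open 0.013251876619297076 F [ 0.0386 -0.4433 -0.7783]
ball px [321.089  274.7415] go [-0.0001  0.0037  0.0063]
w27 [315.25       277.75        57.79999924] [-0.00171262  0.00077279  0.10426934]
w27 [315.25       277.75        58.04999924] [-0.00171262  0.00077279  0.10426934]
w27 [316.25       277.75        58.70000076] [-0.00171208  0.00127116  0.10426945]
w26 [311.75       275.75        59.45000076] [-0.00015697 -0.00126212  0.10415903]
w26 [313.25       276.25        59.70000076] [-0.00042122 -0.00051841  0.10415912]
w26 [316.25       278.75        58.70000076] [-0.00174857  0.00097213  0.10415936]
```

drive_tool:
  rows:
    - [[0.001,0.0015,0.006],0]
    - [[0.001,0.001,0.007],0]
    - [[0,0,0.005],0]
    - [[0,0,0.002],0]
    - [[0,0,0],0]

```text
t: 33.75
tool_pos: [0.4841, -0.1228, 0.1457]
tool_rot: [-1.806, -2.57, 0.0]
contact_force: [0.2, 0.4, -0.0]
opening: 0.013
grip_force: 19.5
```

drive_tool:
  rows:
    - [[0,0,0],0]
    - [[0,0,0],0]
    - [[0,0.001,-0.0005],0]
    - [[-0.001,0,0],0.14]
    - [[0,0,0],0.14]
    - [[0,0,0],0.14]
    - [[0,0,0],0.14]
    - [[0,0,0],0.14]
    - [[0,0,0],0.14]
    - [[0,0,0],0.14]
  jaw: 0.7

```text
t: 34.75
tool_pos: [0.4855, -0.1233, 0.1467]
tool_rot: [2.807, 1.41, 0.0]
contact_force: [-0.4, -0.2, 1.0]
opening: 0.0255
grip_force: 0.0
```

drive_tool:
  rows:
    - [[0,0,0],0.14]
    - [[0,0,0],0.14]
    - [[0,0,0],0.14]
    - [[0,0,0],0.14]
    - [[0,0,0],0.03]
    - [[0,0,0],0]

```text
t: 35.35
tool_pos: [0.4855, -0.1234, 0.1467]
tool_rot: [3.094, 0.542, 0.0]
contact_force: [0.1, 0.3, -0.4]
opening: 0.0255
grip_force: 0.0
```

drive_tool:
  rows:
    - [[0,0,0],0]
    - [[0,0,0],0]
  jaw: 0.78

```text
t: 35.55
tool_pos: [0.4855, -0.1234, 0.1467]
tool_rot: [3.094, 0.543, 0.0]
contact_force: [0.2, 0.2, 0.5]
opening: 0.019
grip_force: 0.0
```

```bash
python3 look.py w28 "[.486,-.1244,.042]"; python3 chk.py w28;  python3 cap.py w28 274 358 278 314
```

```text
35.6 [ 0.4855 -0.1234  0.1467] y axis [ 0.3402 -0.9403  0.0001] az -70.10803647818844 open 0.018857023460802175 F [ 0.1684 -0.3596  0.0419]
ball px [318.6229 275.0004] go [ 0.0002  0.0011 -0.0133]
w28 [314.75 275.75  56.75] [-0.00025219 -0.00079279  0.1046547 ]
w28 [314.75       275.75        56.84999847] [-0.00025219 -0.00079279  0.1046547 ]
w28 [315.25 276.75  57.  ] [-0.00078436 -0.0005434   0.10465467]
     274 278 282 286 290 294 298 302 306 310 314 318 322 326 330 334 338 342 346 350 354
278 : 142 146 150 154 156 159 161 163 167 163 149 143 145 151 162 163 161 160 157 154 151
282 : 138 130 132 135 125 156 159 162 145 137 122 119 121 125 137 155 155 128 137 135 133
286 : 126 108 109 102  53 152 158 143 132 111 116 126 131 124 112 138 139  53 107 109 108
290 : 115 108 108  91  52 149 154 137 104 133 141 143 146 146 140 117  87  51 100 108 109
294 : 108 108 108  78  50 146 148 117 133 145 141 144 122 138 142 135  82  50  92 108 108
298 : 108 108 108  62  48 136 142 116 147 143 140 145 118 125 143 146 106  48  76 108 108
302 : 107 107 106  54  46 132 109 124 147 141 141 144 119 128 143 146  91  46  60 107 107
306 : 107 107 102  49  45 129 137 121 146 140 142 138 123 132 144 137  81  44  51 106 107
310 : 106 107  95  47  43 120 125 107 144 139 143 109 129 135 145 109  75  42  46 103 106
```

drive_tool:
  rows:
    - [[0,0,0.0005],0]
    - [[0,0,0],0]
    - [[0,0,0],0]
    - [[0,0,-0.005],0]
    - [[0,0,-0.015],0]
    - [[0,0,-0.03],0]
    - [[0,0,-0.03],0]
    - [[0,0,-0.02],0]
    - [[0,0,-0.0035],0]
    - [[0,0,0],0]
  jaw: 0.9

```text
t: 36.6
tool_pos: [0.4857, -0.1235, 0.2506]
tool_rot: [3.093, 0.542, 0.003]
contact_force: [0.6, -0.6, -1.4]
opening: 0.0128
grip_force: 19.5
```

```bash
python3 look.py w29 "[.486,-.1244,.145]"; Z=.145 python3 chk.py w29; python3 -c "
from h import *
from station import ctrl
o=ctrl.get_obs();print(go([.5753,.1638,.25],o),o['q'])"
```

```text
36.65 [ 0.4851 -0.1232  0.2492] y axis [ 0.3399 -0.9405 -0.0004] az -70.12872816765237 open 0.012895923890094972 F [-0.2721 -0.4094 -0.7243]
ball px [318.1158 274.8462] go [0.0005 0.0014 0.0892]
w29 [313.25       277.75        57.29999924] [-0.00108282 -0.00100383  0.10421521]
w29 [313.25 277.75  57.5 ] [-0.00108282 -0.00100383  0.10421521]
w29 [313.25       277.75        57.59999847] [-0.00108282 -0.00100383  0.10421521]
[ 0.18237999 -0.23930053 -0.00075389] [-3.97601030e-01 -2.11137578e-01  1.95417758e+00  5.52912536e-05
  1.39910291e+00  8.26366639e-01]
```

drive_tool:
  rows:
    - [[0.0102,-0.0133,0],0]
    - [[0.0102,-0.0133,0],0]
    - [[0.0204,-0.0266,0],0]
    - [[0.0204,-0.0266,0],0]
    - [[0.0204,-0.0266,0],0]
    - [[0.0204,-0.0266,0],0]
    - [[0.0204,-0.0266,0],0]
    - [[0.0204,-0.0266,0],0]
    - [[0.0204,-0.0266,0],0]
    - [[0.0102,-0.0133,0],0]

```text
t: 37.65
tool_pos: [0.5711, 0.1502, 0.2473]
tool_rot: [-3.093, -0.545, 0.006]
contact_force: [0.0, -0.3, 0.1]
opening: 0.0129
grip_force: 19.5
```

drive_tool:
  rows:
    - [[0.0102,-0.0128,0],0]
    - [[0,0,0.005],0]
    - [[0,0,0.018],0]
    - [[0,0,0.025],0]
    - [[0,0,0.018],0]
    - [[0,0,0.009],0]
    - [[0,0,0.004],0]
    - [[0,0,0],0]
    - [[0,0,0],0]

```text
t: 38.55
tool_pos: [0.5775, 0.1635, 0.1718]
tool_rot: [3.094, 0.541, 0.003]
contact_force: [0.1, -0.4, -1.1]
opening: 0.0129
grip_force: 19.5
```

```bash
python3 look.py w30 "[.5753,.1638,.066]"; Z=.066 python3 chk.py w30
python3 - <<'E'
import pickle;from ball import *
w,o=pickle.load(open("w30.pkl","rb"))
f=240/np.tan(np.radians(w["vertical_fov"]/2))
for n,p in (("A",[.5733,.229,.057]),("d",[.577,.099,.059])):
    q=w["R"]@np.array(p)+w["t"];u=q[:2]/q[2]*f+[w["cx"],w["cy"]];r=f*.028/q[2]
    b=ball(w["image"],*u,r-3,r+3,half=75);print(n,u,r,b,None if b is None else plane(w,b[0],b[1],p[2]))
E
```

```text
38.6 [0.5776 0.1636 0.172 ] y axis [ 0.3397 -0.9405  0.0005] az -70.13979326326447 open 0.012889340358446019 F [-0.0525 -0.5784  0.0087]
ball px [314.2493 278.5206] go [-0.0021 -0.0009  0.012 ]
w30 [313.25 277.25  57.25] [-0.00165255 -0.00148408  0.10596994]
w30 [313.25       277.25        56.95000076] [-0.00165255 -0.00148408  0.10596994]
w30 [313.25       277.25        57.04999924] [-0.00165255 -0.00148408  0.10596994]
A [192.75589526 234.66877965] 54.89855712007389 [186.25       234.75        56.09999847] [0.57212724 0.2321086  0.057     ]
d [429.4935864  309.41863533] 52.43127509702342 [429.25       309.25        51.95000076] [0.57704581 0.09916349 0.059     ]
```

drive_tool:
  rows:
    - [[0,0,0.003],0]
    - [[0,0,0.0025],0]
    - [[0,0,0.001],0]
    - [[0,0,0],0]

```text
t: 39.0
tool_pos: [0.5767, 0.1637, 0.1638]
tool_rot: [-3.094, -0.542, 0.001]
contact_force: [-0.5, -0.1, -0.6]
opening: 0.013
grip_force: 19.5
```

drive_tool:
  rows:
    - [[0,0,0.001],0]
    - [[0,0,0],0]

```text
t: 39.2
tool_pos: [0.5768, 0.1637, 0.163]
tool_rot: [3.094, 0.542, -0.0]
contact_force: [-1.1, -0.1, -0.0]
opening: 0.0125
grip_force: 19.5
```

drive_tool:
  rows:
    - [[0,0,0.001],0]
    - [[0,0,0],0]

```text
t: 39.4
tool_pos: [0.5768, 0.1637, 0.1619]
tool_rot: [3.094, 0.542, -0.0]
contact_force: [0.1, -1.0, -0.7]
opening: 0.0129
grip_force: 19.5
```

drive_tool:
  rows:
    - [[0,0,0.001],0]
    - [[0,0,0],0]

```text
t: 39.6
tool_pos: [0.5768, 0.1637, 0.1609]
tool_rot: [-3.094, -0.542, 0.0]
contact_force: [0.4, -0.3, -1.8]
opening: 0.0128
grip_force: 19.5
```

drive_tool:
  rows:
    - [[0,0,0.001],0]
    - [[0,0,0],0]

```text
t: 39.8
tool_pos: [0.5768, 0.1637, 0.1599]
tool_rot: [-3.094, -0.542, 0.0]
contact_force: [-0.4, 0.4, -0.3]
opening: 0.0129
grip_force: 19.5
```

drive_tool:
  rows:
    - [[0,0,0.001],0]
    - [[0,0,0],0]

```text
t: 40.0
tool_pos: [0.5768, 0.1637, 0.1589]
tool_rot: [-3.094, -0.542, 0.0]
contact_force: [0.0, 0.5, 0.7]
opening: 0.0128
grip_force: 19.5
```

drive_tool:
  rows:
    - [[0,0,0.001],0]
    - [[0,0,0],0]

```text
t: 40.2
tool_pos: [0.5768, 0.1637, 0.1579]
tool_rot: [-3.094, -0.542, 0.0]
contact_force: [0.3, -0.1, -1.0]
opening: 0.0126
grip_force: 19.5
```

drive_tool:
  rows:
    - [[0,0,0.001],0]
    - [[0,0,0],0]

```text
t: 40.4
tool_pos: [0.5768, 0.1637, 0.1569]
tool_rot: [-3.094, -0.542, 0.0]
contact_force: [0.3, -1.0, -0.2]
opening: 0.0132
grip_force: 19.5
```

drive_tool:
  rows:
    - [[0,0,0.001],0]
    - [[0,0,0],0]

```text
t: 40.6
tool_pos: [0.5768, 0.1637, 0.1559]
tool_rot: [-3.094, -0.542, 0.0]
contact_force: [0.2, -0.5, -0.8]
opening: 0.0129
grip_force: 19.5
```

drive_tool:
  rows:
    - [[0,0,0.001],0]
    - [[0,0,0],0]

```text
t: 40.8
tool_pos: [0.5768, 0.1637, 0.1549]
tool_rot: [-3.094, -0.542, 0.001]
contact_force: [0.2, -0.4, 0.2]
opening: 0.0128
grip_force: 19.5
```

drive_tool:
  rows:
    - [[0,0,0.001],0]
    - [[0,0,0],0]

```text
t: 41.0
tool_pos: [0.5769, 0.1637, 0.1542]
tool_rot: [3.094, 0.542, 0.0]
contact_force: [-0.7, 0.8, 0.6]
opening: 0.0128
grip_force: 19.7
```

drive_tool:
  rows:
    - [[0,0,0.0006],0]
    - [[0,0,0],0]

```text
t: 41.2
tool_pos: [0.5771, 0.1637, 0.1538]
tool_rot: [-3.094, -0.542, -0.001]
contact_force: [0.1, -0.8, 2.1]
opening: 0.0128
grip_force: 19.8
```

drive_tool:
  rows:
    - [[0,0,0],0]

```text
t: 41.3
tool_pos: [0.577, 0.1637, 0.1538]
tool_rot: [-3.094, -0.542, -0.001]
contact_force: [0.1, 0.5, 2.7]
opening: 0.0128
grip_force: 19.8
```

Contact at about 2.5 N. I'll ease back slightly, release and rise.

drive_tool:
  rows:
    - [[0,0,-0.0003],0]
    - [[0,0,0],0]

```text
t: 41.5
tool_pos: [0.577, 0.1637, 0.1539]
tool_rot: [3.094, 0.542, 0.0]
contact_force: [-0.0, 0.1, 1.1]
opening: 0.0131
grip_force: 19.7
```

drive_tool:
  rows:
    - [[0,0,0],0]
    - [[0,0,0],0]
    - [[0,0,0],0]
    - [[0,0,0],0]
  jaw: 0.68

```text
t: 41.9
tool_pos: [0.5768, 0.1637, 0.1536]
tool_rot: [-3.094, -0.542, 0.0]
contact_force: [0.1, 0.0, 0.3]
opening: 0.0274
grip_force: 0.0
```

drive_tool:
  rows:
    - [[0,0,-0.005],0]
    - [[0,0,-0.015],0]
    - [[0,0,-0.03],0]
    - [[0,0,-0.02],0]
    - [[0,0,-0.01],0]
    - [[0,0,0],0]
    - [[0,0,0],0]

```text
t: 42.6
tool_pos: [0.5766, 0.1636, 0.2334]
tool_rot: [-3.094, -0.542, 0.001]
contact_force: [-0.1, 0.7, -0.8]
opening: 0.0271
grip_force: 0.0
```

```bash
python3 look.py w31 "[.575,.1642,.05]"
python3 - <<'E'
import pickle;from ball import *
w,o=pickle.load(open("w31.pkl","rb"))
f=240/np.tan(np.radians(w["vertical_fov"]/2))
px=lambda p:(lambda q:q[:2]/q[2]*f+[w["cx"],w["cy"]])(w["R"]@np.array(p)+w["t"])
for n,p in (("B",[.575,.1642,.05]),("A",[.573,.2295,.057])):
    u=px(p);r=f*.028/(w["R"]@np.array(p)+w["t"])[2];b=ball(w["image"],*u,r-3,r+3,half=65)
    print(n,u,r,b)
    if b is not None:
        C=plane(w,b[0],b[1],p[2]);print(C,"upright cap px",px(C+[0,0,.0355]),"loop",px(C+[0,0,.043]))
        v,uu=[int(x) for x in px(C+[0,0,.0355])[::-1]];g=cv2.cvtColor(w["image"],cv2.COLOR_BGR2GRAY)
        print("      ",*["%3d"%x for x in range(uu-30,uu+31,3)])
        for y in range(v-27,v+28,3):print(y,":",*["%3d"%x for x in g[y,uu-30:uu+31:3]])
E
```

```text
42.65 [0.5763 0.1636 0.2326] y axis [ 0.3399 -0.9405 -0.0004] az -70.13043373725156 open 0.027189941310869648 F [ 0.6789 -0.2591 -0.4154]
ball px [314.7272 235.3736] go [-0.0009 -0.001   0.0726]
B [314.72716403 235.37360055] 40.07225189946235 [314.25       234.25        39.34999847]
[0.57565172 0.16479035 0.05      ] upright cap px [314.01095611 249.70041253] loop [313.95106185 253.57163072]
       284 287 290 293 296 299 302 305 308 311 314 317 320 323 326 329 332 335 338 341 344
222 : 152 157 163 168 171 174 178 182 188 194 198 198 193 184 181 177 175 173 170 164 159
225 : 151 158 164 167 170 173 176 181 187 194 199 199 195 188 182 177 174 171 170 164 159
228 : 151 158 163 166 170 172 176 180 184 190 194 195 191 184 180 177 173 171 168 164 159
231 : 149 157 162 165 169 171 175 178 182 187 191 191 187 181 178 175 174 171 167 163 159
234 : 148 155 160 164 167 170 172 176 176 162 154 156 165 175 175 174 171 169 166 162 157
237 : 147 153 157 162 166 167 170 163 148 130 132 136 135 145 166 171 169 167 164 159 154
240 : 144 150 155 159 163 165 166 145 129 146 153 155 154 136 149 169 167 
[... 2396 characters left out ...]
10 126 135 148 121 115 133 114 151 154 144 106 129 152 152 152 149 147
228 : 109  99  86  88 118 126 130 101 119 115 135 154 156 113 128 130 148 148 147 144 140
231 : 111 110 106 102 104 117 125 118 103  99 148 152 126 104 106 115 143 142 141 138 136
234 : 110 109 106 104 107 104 115 108 102 102 111 105 104 104 106 114 138 135 134 132 129
237 : 111 110 108 102 108 109 103 102 100 101 103 103 104 104 102 124 130 128 126 124 122
240 : 112 111 105 100 108 111 120 114  99 100 100 101 101 102 102 115 121 119 118 114 112
243 : 111 110 108 105 108 110 147 168 134 101  97  99  98  99 100 104 110 108 107 104  97
246 : 110 110 109 105 106 110 161 168 167 148 101  96  95  95  98  98 101  98  98  93  89
```

```bash
python3 -c "
from station import ctrl;print(ctrl.finish_job())"
```

```text
the job is handed in; nothing more can be done
None
```

Both baubles are in the two empty foam cups, measured cap-up within about 3 degrees in the last camera images, lowered to about 2.4 and 1.1 N contact before release, and the job was handed in at about 43 s; while straightening them in the stands, the fingertips at times pressed on them with up to about 10 N.

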